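# Scan the clipped parcel with the stowed hand scanner

## Robot

A 6-joint arm with a two-finger parallel gripper is mounted at the origin on the work surface. World frame = base frame: x ahead of the robot, y to its left, z up, the work surface at z = 0. Lengths are in m, angles in rad, forces in N, time in s.
With the tool pointing down it reaches from about 0.375 to 0.975 m from the base axis. Payload 3.8 kg.
Tool frame: the origin (TCP) lies on the centre line of the jaws, within the pads' length; the fingertips stand 8 mm ahead of it and the grasp point (between the pads) lies 11 mm behind it; z points along the fingers, y is the direction in which the jaws open and shut (so a half turn about z gives the same grasp; the last joint's range is limited). The gripper opens to 85 mm and grips with 20 to 120 N. Pads are 22 mm wide; open, the fingers measure 114 mm over their backs; the gripper's body (76 mm by 85 mm) begins 54 mm behind the grasp point. The pads swing forward as they close: fully open they stand 13 mm farther back than shut.
Start: joints at [-1.35, 0.264, 1.604, -0, 1.274, -0.037], TCP at [0.172, -0.653, 0.2] pointing down, gripper open.
Joint ranges: [-2.63, 2.63], [-0.94, 2.18], [0.31, 2.57], [-1.31, 4.45], [0, 2.66], [-2.55, 2.55]. Speed limits (rad/s): [2.57, 2.57, 3.14, 3.14, 3.14, 3.14].

## Interface

Orientations are given as a rotation vector (axis times angle).
In Python, from workcell import * gives the robot as it stands.
- The arm moves only by the tool play_rows, never from a script. Its arguments are lists of equal length, an entry for each row: "slide": the shift along the tool's x, y, z in cm, a list of three; "delta_rot": the turn, a rotation vector about the tool's x, y, z in rad, a list of three. In form: {"slide": [[x, y, z], ...], "delta_rot": [[wx, wy, wz], ...]}. A call has 1 to 12 rows; each row is the pose to reach, as a shift and turn from the pose measured when the call began, along the tool's axes at that moment; what a row does not reach only later rows make up. A row lasts 1/12 s, in which the tool goes at most 41.7 mm and 7.16 degrees, less where a joint would pass 70% of its speed; a pose out of reach is approached as far as the arm can. A call with a gripper value outside its range is refused whole. "hand" is the opening, from 0 (shut) to 1 (fully open), set as the call begins (left out, the last holds). The fingers move at their own pace and stop on an object; "force" is the grip in N (left out, the last holds). Time passes only in rows, so rows that repeat a pose let the fingers close. It gives the time, the measured TCP pose, the force and the opening at its end, in the units of the state.
- read_state(): the state, without advancing time (a new reading comes with each control period).
- read_camera(name): name is "scene" or "top"; returns a dict with "image" (420x560x3 uint8, red, green, blue), "depth" (420x560 float32, m along the optical axis (not along the pixel's ray), 0 where there is no reading), "fovy" (degrees; the focal length in pixels is half the picture's height over the tangent of half this angle, whatever the lens; pixels are square), "cx", "cy" (the principal point, pixels), "k1" (the pictures are not rectified: a ray, as slopes to the right and down, at radius r is drawn at 1 + k1 r^2 times it, then the intrinsics apply), "world_from_camera" (4x4, takes a point from camera to world coordinates). Camera axes: x right, y up, looking along -z (the intrinsics and any distortion apply to the point x, -y, -z); pixel columns grow to the right and rows downward; lengths in m; the calibration is good to about 2 mm. A picture is of the moment at which its call begins.
- finish_job(): hands the job in, once; it reports no verdict.
Trained networks look in a picture, given as the dict that the camera call returned (one of the last four; its "shot" number tells which), for a name from the list of things; names that differ only in an ending like _2 or _b are one class to them, and where a whole thing is asked for, a point or a joint stands for the part that bears it (a point fixed in the world has none). Each returns a list of dicts, best first, with "conf" (0 to 1); they miss things now and then, are a little off and sometimes report something else, mostly with a low value. They report only what shows in the picture. A call takes as long as a camera call.
- spot_in(target, picture): "bbox" ([centre column, centre row, width, height] in pixels, round what is visible of it).
- landmark_of(target, picture): "at" ([column, row] in pixels: a listed point, or the origin of a listed thing).
The state is a dict: "time": time; "q": joint angles; "joint_vel": joint speeds; "joint_torque": joint torques, N m; "tool_pos": TCP position; "tcp_rot": TCP orientation; "wrist_force": force on the tool from outside, world axes, zero at the start; "torque": the same for the moment, N m; "width": opening from 0.0 (shut) to 1.0 (fully open).
Only numpy, scipy, OpenCV 4.12 (cv2) and the standard library are available. Lean on these libraries where they do the work, as an engineer would, in place of code of your own. Each camera call takes 0.05 s, during which the arm holds its last target.

## Task

One of the two parcels on the turntable has the steel binder clip lying on it, and only that one is to be scanned, not the one with the eraser. Pull the hand scanner all the way out of its cubby by the head that sticks out, put it down to change your grip, then hold it by its handle with the window squarely facing the middle of that parcel's label from about 4 cm away and keep it still there for two seconds. Finally lay the scanner down on the cork mat, wholly within its edges, let go, and leave everything else standing where it is throughout.

Things in the scene. Friction and masses are not known exactly. Their poses are not given: they have to be found in the camera images.
- scanner: Straight hand scanner, 150 mm along its x, 0.1 kg, looks along +x. Origin mid-length on its underside. Black handle x -75 to +30 mm, 30 wide (y), 28 high, button plate on top; wider grey head x +30 to +75, 42 wide, 30 high, window in its +x end. At the start flat on the board, 50 to 70 mm of its head end out of the cubby's mouth, handle inside under the roof.
- scanner_window (a point): Centre of the scanner's window: body x = +75 mm, 15 mm above the underside. Axes as the scanner's.
- scanner_spot (a point): The scanner's reading point, 40 mm straight in front of the window: body x = +115 mm, 15 mm above the underside. It should lie on the middle of the label when scanning. Axes as the scanner's.
- scanner_grip (a point): Middle of the handle's grip: body x = -20 mm, 15 mm above the underside; the fingers may be up to about 40 mm along the handle from it, but not on the head.
- scanner_tail (a point): End of the handle: body x = -75 mm, 15 mm above the underside.
- cubby: Plywood cubby fixed to the board, left or right of the turntable: a roofed tunnel without floor, closed at the back, holding the scanner. Origin on the board at the middle of its open mouth, which faces the cubby's -x; the tunnel runs 113 mm along +x to the back wall. Inside 60 mm wide (y), 40 high; outside 118 long, 70 wide, 45 high.
- mat: Cork mat fixed flat on the board, 220 mm (its x) x 130 mm (y), 3 mm thick, origin at the centre of its underside. It is on the side of the turntable opposite the cubby.
- carton_a: Cardboard carton, 60 mm deep (x) x 64 wide (y) x 75 high, upright on the turntable. Origin at the centre of its underside. Its -x face is the front, with the white bar-code label (48 x 36 mm, black bars) looking along -x; a white flap of the label folds 10 mm over the top edge, seen from above. Twin of the other carton.
- carton_b: Cardboard carton, 60 mm deep (x) x 64 wide (y) x 75 high, upright on the turntable. Origin at the centre of its underside. Its -x face is the front, with the white bar-code label (48 x 36 mm, black bars) looking along -x; a white flap of the label folds 10 mm over the top edge, seen from above. Twin of the other carton.
- carton_a_label (a point): Middle of carton_a's label, on its front face, 31 mm in front (-x) of the carton's origin and 40 mm above its underside. Axes as the carton's.
- carton_b_label (a point): Middle of carton_b's label, on its front face, 31 mm in front (-x) of the carton's origin and 40 mm above its underside. Axes as the carton's.
- clip: Steel binder clip, 32 mm long (y), 18 mm wide, 35 mm high with its wire loops, lying loose on top of one of the cartons: that carton is the one to scan. Origin at the centre of its underside.
- eraser: Pink eraser block, 20 x 42 x 13 mm, lying loose on top of the other carton. Origin at the centre of its underside. Leave it.
- turntable: Round plastic turntable: fixed foot and a white plate of 185 mm radius with its top 22 mm above the board, origin on the board under its centre. The plate turns stiffly (about 0.5 N m); leave it as it is. Both cartons stand on the half nearer the robot with their labels outward.
- bowl: Small clear glass bowl, 72 mm across and 36 mm high, between the two labels' lines of sight on the turntable. Origin at the centre of its underside. Leave it.
- stapler: Chrome stapler, 120 x 34 x 50 mm, on the turntable, lengthwise along its x. Origin at the centre of its underside. Leave it.
- tape: Roll of clear tape lying flat on the turntable, 84 mm across, 24 mm high. Origin at the centre of its underside. Leave it.
- jar: Glass jar with a steel lid, 58 mm across, 88 mm high, on the board in front of the turntable, towards the robot. Origin at the centre of its underside. Leave it.

How it is judged:
By the outcome, as a careful person would: the job done as asked, in the order asked, and still so for the second after the job is handed in, with the robot touching nothing.
It also fails if it takes over 72 s, if anything falls off the work surface, if the arm or the gripper's body presses on something with over 40 N, if the wrist force passes 120 N, or if a joint passes its speed limit or range.

## Working session

There is one attempt and no reset: what is moved stays moved. The work goes in short steps, Python scripts to look and compute and a tool call to move; the robot and the scene stay as the last step left them, time stands still between calls to the robot, and variables do not carry over. Pictures are saved under pics/ and viewed, and the job is handed in when it is done.

Besides the shell and the picture viewer there is one more tool, called after ">>>" as name(argument=value, ...), one argument or row to a line, values as JSON. play_rows: Moves the arm, as the interface text tells. Its arguments: {"type":"object","properties":{"slide":{"type":"array"},"delta_rot":{"type":"array"},"hand":{"type":"number"},"force":{"type":"number"}},"required":["slide","delta_rot"]}

```bash
ls; mkdir -p pics; python3 - <<'E'
from workcell import *
import cv2
s=read_state(); print(s)
for n in ("scene","top"):
    p=read_camera(n); cv2.imwrite(f"pics/{n}0.png",p["image"][:,:,::-1])
    print(n,p["fovy"],p["cx"],p["cy"],p["k1"],p["world_from_camera"],p["shot"])
    for t in ["scanner","cubby","mat","carton_a","clip","eraser","turntable","bowl","stapler","tape","jar"]:
        print(t,[(r["bbox"],round(r["conf"],2)) for r in spot_in(t,p)[:3]],[(r["at"],round(r["conf"],2)) for r in landmark_of(t,p)[:3]])
    for t in ["scanner_window","scanner_tail","scanner_grip","carton_a_label"]:
        print(t,[(r["at"],round(r["conf"],2)) for r in landmark_of(t,p)[:3]])
print(read_state()["time"])
E
```

```text
pics
{'time': 0.0, 'q': array([-1.34987446e+00,  2.64761916e-01,  1.60541765e+00, -4.35458134e-05,
        1.27365680e+00, -3.69128309e-02]), 'joint_vel': array([-0.00134731, -0.00128755, -0.00017572,  0.00180569, -0.00012321,
       -0.0001142 ]), 'joint_torque': array([ 1.55749316e-03, -5.15105295e+01, -3.67315400e+01, -6.16745865e-05,
        1.28208796e-02, -3.13391659e-06]), 'tool_pos': array([ 0.17191366, -0.65190414,  0.19873261]), 'tcp_rot': array([-3.11330816e+00, -4.03618055e-01,  3.88633895e-04]), 'wrist_force': array([ 0.41255598,  0.60422806, -0.04695466]), 'torque': array([ 0.02096747, -0.01768875, -0.0121831 ]), 'width': 1.0000109275413052}
scene 53.77718608504766 282.38758186680013 203.81474430880232 -0.03998659813953586 [[ 0.14302479 -0.85500344  0.49851081  1.20003897]
 [ 0.98970748  0.1259972  -0.06785142 -0.08731199]
 [-0.00479778  0.50308431  0.86422402  1.09418943]
 [ 0.          0.          0.          1.        ]] 1
scanner [([391.6, 167.3, 16.5, 11.7], 0.46)] [([396.2, 188.2], 0.51)]
cubby [([405.5, 195.5, 36.3, 43.2], 0.7)] [([395.6, 181.7], 0.6), ([396.7, 1
[... 1883 characters left out ...]
.58), ([278.3, 201.5], 0.16)]
turntable [([310.9, 164.2, 145.1, 144.5], 0.94), ([147.6, 252.1, 17.3, 26.9], 0.23)] [([306.3, 164.9], 0.98)]
bowl [([306.1, 218.1, 33.3, 29.2], 0.71)] [([303.4, 219.6], 0.64)]
stapler [([262.1, 144.8, 22.5, 52.1], 0.88)] [([263.4, 146.1], 0.64), ([275.1, 200.7], 0.2)]
tape [([357.1, 154.3, 36.2, 33.8], 0.71), ([151.2, 254.8, 21.6, 26.1], 0.18)] [([356.9, 153.5], 0.81)]
jar [([299.9, 283.4, 21.4, 27.6], 0.81)] [([300.6, 283.6], 0.74), ([331.4, 187.5], 0.54)]
scanner_window [([150.1, 264.9], 0.61), ([331.6, 190.2], 0.51)]
scanner_tail [([326.6, 192.5], 0.43)]
scanner_grip [([147.3, 225.3], 0.62)]
carton_a_label [([309.5, 164.9], 0.75), ([279.3, 199.1], 0.72)]
2.7
```

View both.

View pics/scene0.png

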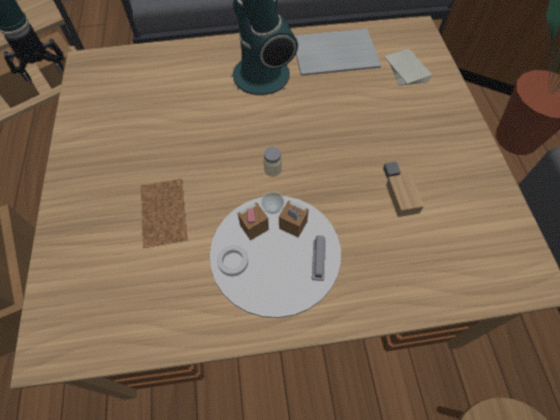

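View pics/top0.png

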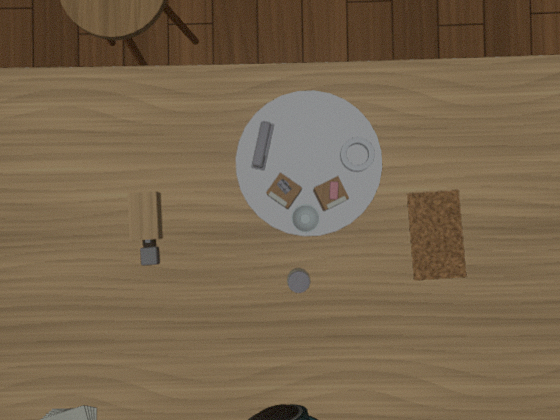

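```bash
cat > h.py <<'E'
from workcell import *
import cv2, numpy as np
from scipy.spatial.transform import Rotation as R
def intr(p):
    H=p["image"].shape[0]; f=H/2/np.tan(np.radians(p["fovy"])/2); return f
def slopes(p,uv):
    f=intr(p); uv=np.atleast_2d(np.asarray(uv,float))
    d=(uv-[p["cx"],p["cy"]])/f; s=d.copy()
    for _ in range(20): s=d/(1+p["k1"]*(s**2).sum(1,keepdims=True))
    return s
def rays(p,uv):
    s=slopes(p,uv); W=p["world_from_camera"]
    v=np.c_[s[:,0],-s[:,1],-np.ones(len(s))]
    return W[:3,3],v@W[:3,:3].T
def at_z(p,uv,z):
    o,d=rays(p,uv); return o+d*((z-o[2])/d[:,2])[:,None]
def cloud(p):
    h,w=p["depth"].shape; v,u=np.mgrid[:h,:w]
    o,d=rays(p,np.c_[u.ravel(),v.ravel()])
    P=o+d*p["depth"].ravel()[:,None]
    return P.reshape(h,w,3)
def proj(p,X):
    W=p["world_from_camera"]; c=(np.atleast_2d(X)-W[:3,3])@W[:3,:3]
    s=np.c_[c[:,0],-c[:,1]]/-c[:,2:3]; s=s*(1+p["k1"]*(s**2).sum(1,keepdims=True))
    return s*intr(p)+[p["cx"],p["cy"]]
def save(p,fn): np.savez(fn,**p)
def load(fn):
    d=np.load(fn); return {k:(d[k] if d[k].ndim else d[k].item()) for k in d.files}
def crop(p,name,c0,r0,c1,r1,k):
    im=p["image"][r0:r1,c0:c1,::-1]; cv2.imwrite(name,cv2.resize(im,None,fx=k,fy=k,interpolation=cv2.INTER_CUBIC))
E
python3 - <<'E'
from h import *
for n in ("scene","top"):
    p=read_camera(n); save(p,f"{n}0.npz")
    P=cloud(p)
    # table z
    Z=P[:,:,2]; print(n,np.median(Z[(p["depth"]>0)]), np.mean(p["depth"]==0))
p=load("top0.npz"); crop(p,"pics/t_c.png",230,85,390,300,3)
crop(p,"pics/t_cub.png",120,180,180,280,6)
p=load("scene0.npz"); crop(p,"pics/s_c.png",200,140,350,320,4) if 0 else crop(p,"pics/s_c.png",215,140,345,285,4)
crop(p,"pics/s_cub.png",370,150,440,225,8)
E
```

```text
scene -0.0016054005863130882 0.003932823129251701
top -0.0012897884480023158 0.00405187074829932
```

View pics/t_c.png

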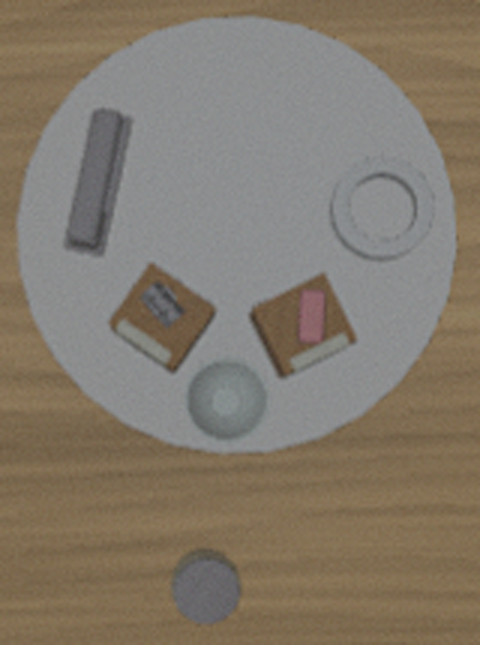

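View pics/t_cub.png

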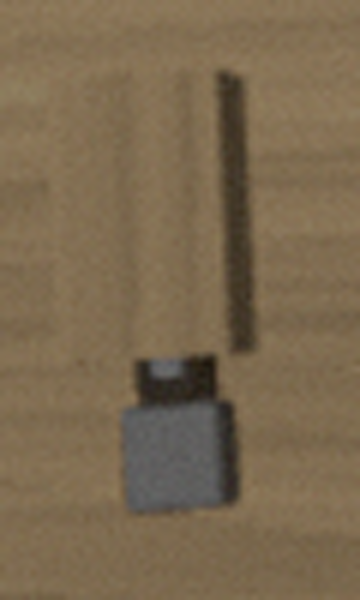

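View pics/s_c.png

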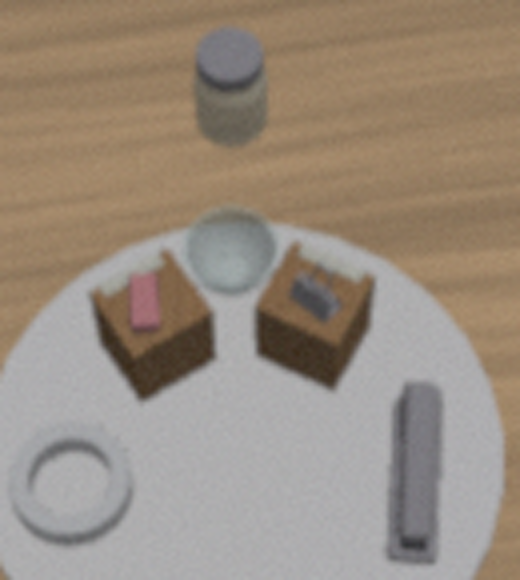

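View pics/s_cub.png

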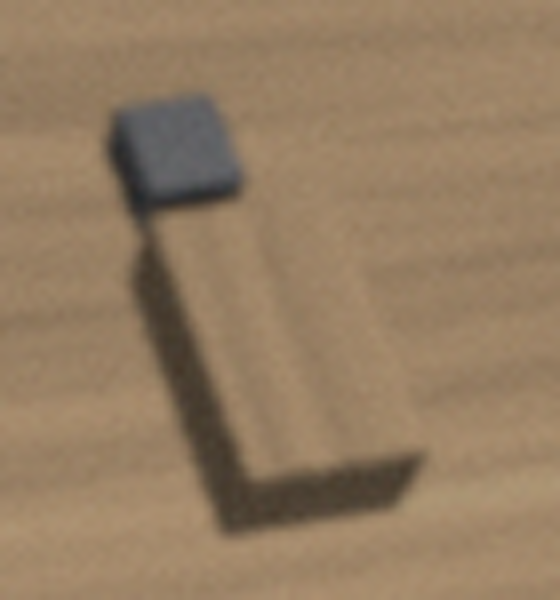

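```bash
cat > fit.py <<'E'
from h import *
from scipy.optimize import minimize
def gradmag(p):
    g=cv2.GaussianBlur(p["image"].astype(np.float32),(0,0),0.8)
    gx=cv2.Sobel(g,cv2.CV_32F,1,0); gy=cv2.Sobel(g,cv2.CV_32F,0,1)
    return gx,gy
def edge_score(p,G,segs,n=40):
    # segs: list of (A,B) world; signed-free directional gradient
    gx,gy=G; tot=0
    for A,B in segs:
        t=np.linspace(0.06,0.94,n)[:,None]; q=proj(p,A+(B-A)*t)
        d=q[-1]-q[0]; nn=np.array([-d[1],d[0]])/np.linalg.norm(d)
        m=q.astype(np.float32)
        sx=np.stack([cv2.remap(gx[:,:,c],m[:,:1],m[:,1:],cv2.INTER_LINEAR)[:,0] for c in range(3)])
        sy=np.stack([cv2.remap(gy[:,:,c],m[:,:1],m[:,1:],cv2.INTER_LINEAR)[:,0] for c in range(3)])
        tot+=np.abs((sx*nn[0]+sy*nn[1]).mean(1)).sum()*np.linalg.norm(B-A)
    return tot
def box(x0,x1,y0,y1,z): return np.array([[x0,y0,z],[x1,y0,z],[x1,y1,z],[x0,y1,z]])
def place(L,x,y,a,z):
    c,s=np.cos(a),np.sin(a); return np.c_[x+c*L[:,0]-s*L[:,1],y+s*L[:,0]+c*L[:,1],z+L[:,2]]
def loopsegs(Q): return [(Q[i],Q[(i+1)%len(Q)]) for i in range(len(Q))]
def fit(p,mk,x0,span=(0.012,0.012,0.3)):
    G=gradmag(p); f=lambda v:-edge_score(p,G,mk(v))
    best=None
    X=[]
    for dx in np.linspace(-1,1,9):
        for dy in np.linspace(-1,1,9):
            for da in np.linspace(-1,1,9):
                v=np.array(x0)+np.array([dx,dy,da])*span; X.append((f(v),tuple(v)))
    X.sort(); res=[minimize(f,v,method="Nelder-Mead",options=dict(initial_simplex=np.array(v)+np.vstack([np.zeros(3),np.diag([.002,.002,.04])]),xatol=1e-5,fatol=1e-3)) for _,v in X[:4]]
    r=min(res,key=lambda r:r.fun); return r.x,-r.fun
E
python3 - <<'E'
from fit import *
ps={n:load(n+"0.npz") for n in("top","scene")}
t=ps["top"]
for n,z,uv in [("cartonclip",.097,(285,189)),("cartoner",.097,(331,192)),("scanhead",.03,(150,255)),("mat",.003,(437,233)),("tt",.022,(309,164)),("cubmouth",.045,(148,238)),("jar",.088,(299,281)),("bowl",.05,(305,218))]:
    print(n,at_z(t,uv,z)[0].round(4))
for n,p in ps.items():
    P=cloud(p)
    # local z stats
    X,Y,Z=P[...,0],P[...,1],P[...,2]
    for nm,c,z in [("carton",at_z(t,(285,189),.097)[0],.097),("er",at_z(t,(331,192),.097)[0],.097),("head",at_z(t,(150,255),.03)[0],.03),("mat",at_z(t,(437,233),.003)[0],.003),("cubroof",at_z(t,(146,215),.045)[0],.045)]:
        m=(np.hypot(X-c[0],Y-c[1])<.05)&(abs(Z-z)<.012)
        pts=np.c_[X[m],Y[m]].astype(np.float32)
        if nm!="mat": r=cv2.minAreaRect(pts)
        print(n,nm,m.sum(),np.median(Z[m]).round(4),Z[m].std().round(4),r)
E
```

```text
cartonclip [0.6563 0.0142 0.097 ]
cartoner [ 0.647  -0.0942  0.097 ]
scanhead [0.5048 0.3535 0.03  ]
mat [ 0.546  -0.3651  0.003 ]
tt [ 0.7252 -0.0465  0.022 ]
cubmouth [0.547 0.354 0.045]
jar [ 0.4387 -0.0145  0.088 ]
bowl [ 0.5885 -0.0329  0.05  ]
top carton 620 0.0961 0.0031 ((0.6535717248916626, 0.017390727996826172), (0.0644240528345108, 0.06069231405854225), 54.21074295043945)
top er 654 0.0966 0.0045 ((0.644775927066803, -0.09540197998285294), (0.06040221452713013, 0.0641302838921547), 25.46457290649414)
top head 425 0.0282 0.0042 ((0.5158646106719971, 0.35713422298431396), (0.05169159546494484, 0.07228498160839081), 88.85118865966797)
top mat 1248 0.0021 0.0026 ((0.5158646106719971, 0.35713422298431396), (0.05169159546494484, 0.07228498160839081), 88.85118865966797)
top cubroof 1046 0.0436 0.0027 ((0.6034345030784607, 0.36820074915885925), (0.09944935888051987, 0.07131502777338028), 2.450479507446289)
scene carton 439 0.0968 0.0039 ((0.6556226015090942, 0.017229724675416946), (0.06458253413438797, 0.0642092153429985), 54.012325286865234)
scene er 436 0.0971 0.0042 ((0.6475585103034973, -0.09562240540981293), (0.06305866688489914, 0.06491825729608536), 24.730073928833008)
scene head 186 0.0293 0.0042 ((0.5162189602851868, 0.3552170395851135), (0.04643223434686661, 0.0696423277258873), 88.5140609741211)
scene mat 742 0.0034 0.0023 ((0.5162189602851868, 0.3552170395851135), (0.04643223434686661, 0.0696423277258873), 88.5140609741211)
scene cubroof 610 0.0444 0.0026 ((0.6034338474273682, 0.3661803603172302), (0.09877932816743851, 0.07036115974187851), 1.4276323318481445)
```

```bash
python3 - <<'E'
from fit import *
ps={n:load(n+"0.npz") for n in("top","scene")}
def carton(v):
    Q=place(box(-.03,.03,-.032,.032,.097),v[0],v[1],v[2],0)
    F=place(np.array([[-.02,-.024,.097],[-.02,.024,.097]]),v[0],v[1],v[2],0)
    return loopsegs(Q)+[(F[0],F[1])]
def head(v): return loopsegs(place(box(.030,.075,-.021,.021,.030),v[0],v[1],v[2],0))
def mat(v): return loopsegs(place(box(-.11,.11,-.065,.065,.003),v[0],v[1],v[2],0))
def cub(v): return loopsegs(place(box(0,.118,-.035,.035,.045),v[0],v[1],v[2],0))
# scanner heading: +x points toward -x world (yaw ~ pi)
hx=.505; 
jobs=[("clipcarton",carton,(.655,.0173,np.radians(-36)),(.012,.012,.2)),("erasercarton",carton,(.646,-.0955,np.radians(25)),(.012,.012,.2)),
("scanner",head,(.505+.0525,.3555,np.pi),(.015,.012,.15)),("mat",mat,(.546,-.365,0.05),(.015,.015,.15)),("cubby",cub,(.549,.367,.03),(.015,.015,.12))]
for nm,mk,x0,sp in jobs:
    for n,p in ps.items():
        v,s=fit(p,mk,x0,sp); print(nm,n,v[:2].round(4),np.degrees(v[2]).round(2),round(s,2))
E
```

```text
clipcarton top [0.6542 0.0156] -35.88 98.13
clipcarton scene [0.6621 0.0227] -26.25 88.4
erasercarton top [ 0.6434 -0.0915] 25.6 93.77
erasercarton scene [ 0.6524 -0.1025] 15.31 86.92
scanner top [0.5546 0.3587] 187.5 41.87
scanner scene [0.5664 0.3513] 183.68 54.18
mat top [ 0.5421 -0.3622] 2.98 166.22
mat scene [ 0.5449 -0.3637] 3.12 174.3
cubby top [0.5436 0.3653] 2.0 70.75
cubby scene [0.5453 0.3633] 2.47 111.03
```

```bash
cat > ov.py <<'E'
from fit import *
def overlay(p,seglists,c0,r0,c1,r1,k,fn):
    im=cv2.resize(p["image"][r0:r1,c0:c1,::-1].copy(),None,fx=k,fy=k,interpolation=cv2.INTER_CUBIC)
    im=cv2.convertScaleAbs(im,alpha=1.5)
    for segs,col in seglists:
        for A,B in segs:
            a,b=(proj(p,np.array([A,B]))-[c0,r0]+.5)*k-.5
            cv2.line(im,tuple(int(i) for i in a.round()),tuple(int(i) for i in b.round()),col,1,cv2.LINE_AA)
    cv2.imwrite(fn,im)
E
python3 - <<'E'
from ov import *
def carton(x,y,a):
    a=np.radians(a); S=[]
    Q=place(box(-.03,.03,-.032,.032,.097),x,y,a,0); B=Q.copy(); B[:,2]=.022
    F=place(np.array([[-.02,-.024,.097],[-.02,.024,.097]]),x,y,a,0)
    return loopsegs(Q)+loopsegs(B)+[(F[0],F[1])]+list(zip(Q,B))
def head(x,y,a): return loopsegs(place(box(.030,.075,-.021,.021,.030),x,y,np.radians(a),0))+loopsegs(place(box(.030,.075,-.021,.021,.0),x,y,np.radians(a),0))
def cub(x,y,a): return loopsegs(place(box(0,.118,-.035,.035,.045),x,y,np.radians(a),0))
t=load("top0.npz");s=load("scene0.npz")
overlay(t,[(carton(.6542,.0156,-35.9),(0,255,0)),(carton(.6434,-.0915,25.6),(0,255,0))],260,165,355,215,8,"pics/o1.png")
overlay(s,[(carton(.6542,.0156,-35.9),(0,255,0)),(carton(.6621,.0227,-26.25),(0,0,255)),(carton(.6434,-.0915,25.6),(0,255,0))],235,195,315,245,9,"pics/o2.png")
overlay(t,[(head(.5546,.3587,187.5),(0,255,0)),(cub(.5436,.3653,2),(0,255,0))],120,180,180,280,6,"pics/o3.png")
overlay(s,[(head(.5546,.3587,187.5),(0,255,0)),(head(.5664,.3513,183.7),(0,0,255)),(cub(.5453,.3633,2.5),(0,255,0))],370,150,440,225,8,"pics/o4.png")
E
```

```text
(no output)
```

View pics/o1.png

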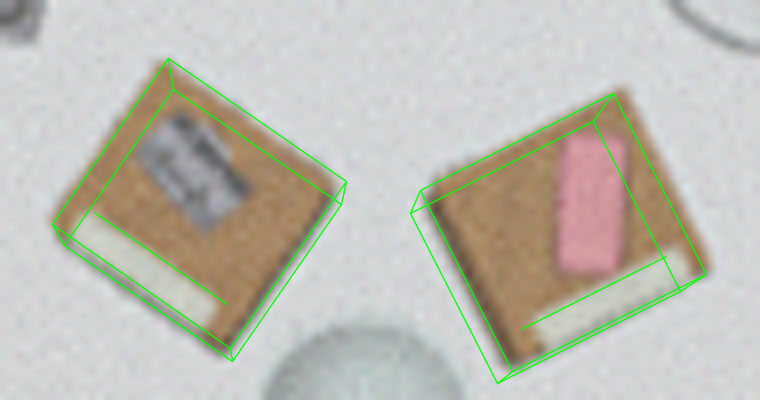

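View pics/o2.png

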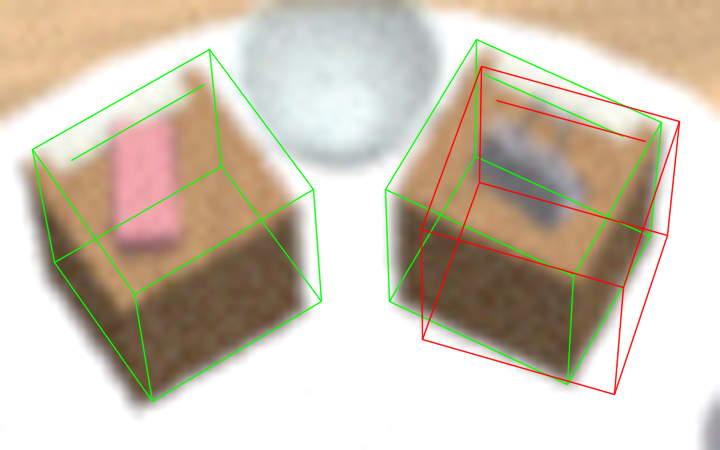

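View pics/o3.png

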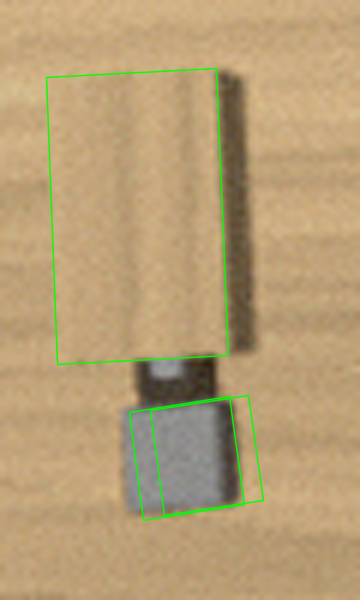

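View pics/o4.png

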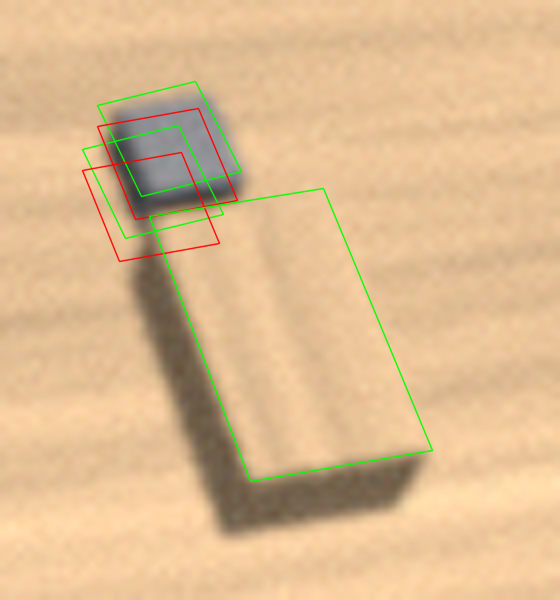

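```bash
cat > seg.py <<'E'
from fit import *
def grey_rect(p,c0,r0,c1,r1,z,k=8,smax=70,vmin=60):
    im=p["image"][r0:r1,c0:c1]
    im=cv2.resize(im,None,fx=k,fy=k,interpolation=cv2.INTER_CUBIC)
    hsv=cv2.cvtColor(im,cv2.COLOR_RGB2HSV)
    hsv=cv2.GaussianBlur(hsv,(0,0),k*.5)
    m=((hsv[...,1]<smax)&(hsv[...,2]>vmin)).astype(np.uint8)
    n,l,st,_=cv2.connectedComponentsWithStats(m); i=1+np.argmax(st[1:,4])
    cn=max(cv2.findContours((l==i).astype(np.uint8),cv2.RETR_EXTERNAL,cv2.CHAIN_APPROX_NONE)[0],key=len)[:,0,:]
    uv=(cn+.5)/k-.5+[c0,r0]
    X=at_z(p,uv,z)[:,:2].astype(np.float32)
    return cv2.minAreaRect(X),m*255
E
python3 - <<'E'
from seg import *
for n,b in (("top",(135,235,170,275)),("scene",(378,155,408,185))):
    p=load(n+"0.npz")
    for vm in (50,60,70,80):
        for sm in (50,70): 
            r,m=grey_rect(p,*b,.03,smax=sm,vmin=vm); print(n,vm,sm,np.round(np.array(r[0]),4),np.round(r[1],4),round(r[2],1))
    im=p["image"]; print(im[255,150] if n=="top" else im[167,392], im[255,156] if n=="top" else 0)
E
```

```text
top 50 50 [0.5041 0.3561] [0.0448 0.0438] 2.9
top 50 70 [0.5043 0.3556] [0.0471 0.0467] 2.9
top 60 50 [0.5038 0.3571] [0.0444 0.0416] 3.2
top 60 70 [0.5039 0.3559] [0.0466 0.0455] 4.0
top 70 50 [0.5034 0.3579] [0.0438 0.0396] 4.0
top 70 70 [0.5034 0.3576] [0.0458 0.042 ] 4.0
top 80 50 [0.5033 0.3583] [0.0436 0.0386] 4.0
top 80 70 [0.5032 0.3583] [0.0456 0.0405] 4.0
[94 93 89] [75 72 69]
scene 50 50 [0.5106 0.3521] [0.052  0.0481] 2.6
scene 50 70 [0.5115 0.3521] [0.0581 0.0521] 2.7
scene 60 50 [0.5086 0.352 ] [0.0481 0.0481] 2.5
scene 60 70 [0.5115 0.3521] [0.0581 0.0521] 2.7
scene 70 50 [0.5084 0.352 ] [0.0478 0.0481] 2.1
scene 70 70 [0.5115 0.3521] [0.0581 0.0521] 2.7
scene 80 50 [0.5077 0.354 ] [0.0465 0.0441] 2.5
scene 80 70 [0.5084 0.3519] [0.0521 0.052 ] 2.3
[93 93 96] 0
```

```bash
cat > plan.py <<'E'
import sys
from h import *
def Rdown(psi):  # tool z down, tool x at angle psi
    a=np.radians(psi); x=np.array([np.cos(a),np.sin(a),0]); z=np.array([0,0,-1.]); return np.c_[x,np.cross(z,x),z]
def go(*wps):
    s=read_state(); R0=R.from_rotvec(s["tcp_rot"]).as_matrix(); p0=s["tool_pos"]
    print("t",round(s["time"],2),"pos",p0.round(4),"psi",np.degrees(np.arctan2(R0[1,0],R0[0,0])).round(2),"tilt",np.degrees(np.arccos(-R0[2,2])).round(2),"q",s["q"].round(2),"F",s["wrist_force"].round(1),"w",round(s["width"],3))
    for x,y,z,psi in wps:
        d=R0.T@(np.array([x,y,z])-p0)*100; w=R.from_matrix(R0.T@Rdown(psi)).as_rotvec()
        print("slide",d.round(2),"rot",w.round(4),"deg",np.degrees(np.linalg.norm(w)).round(1))
if __name__=="__main__":
    a=[float(v) for v in sys.argv[1:]]; go(*[a[i:i+4] for i in range(0,len(a),4)])
E
python3 plan.py .45 -.45 .26 65  .6 -.1 .28 125
```

```text
t 2.8 pos [ 0.1721 -0.6527  0.2001] psi 14.77 tilt 0.0 q [-1.35  0.26  1.6   0.    1.27 -0.04] F [ 0.3 -0.3 -0.3] w 1.0
slide [ 32.04 -12.52  -5.99] rot [ 0.      0.     -0.8767] deg 50.2
slide [ 55.47 -42.54  -7.99] rot [ 0.      0.     -1.9239] deg 110.2
```

>>> play_rows(
  slide=[
    [4,-1.5,-1],
    [8,-3,-2],
    [12,-4.5,-3],
    [16,-6,-4],
    [20,-7.5,-5],
    [24,-9,-6],
    [28,-11,-6],
    [32,-12.5,-6],
    [34.6,-16.3,-6.3],
    [37.2,-20,-6.6],
    [39.8,-23.8,-7],
    [42.5,-27.5,-7.3],
  ],
  delta_rot=[
    [0,0,-0.11],
    [0,0,-0.22],
    [0,0,-0.33],
    [0,0,-0.44],
    [0,0,-0.55],
    [0,0,-0.66],
    [0,0,-0.77],
    [0,0,-0.88],
    [0,0,-0.99],
    [0,0,-1.1],
    [0,0,-1.21],
    [0,0,-1.32],
  ],
  hand=1,
)

```text
time: 3.8
tool_pos: [0.5022, -0.3059, 0.271]
tcp_rot: [2.207, 2.235, 0.0]
wrist_force: [0.7, -0.1, 0.0]
width: 1.001
```

```bash
python3 plan.py .61 -.06 .28 130  .504 .357 .15 183
```

```text
t 3.8 pos [ 0.5022 -0.3059  0.271 ] psi 90.71 tilt 0.01 q [-0.59  0.06  1.71  0.    1.37 -0.6 ] F [ 0.7 -0.1  0. ] w 1.001
slide [24.45 11.09 -0.9 ] rot [ 1.000e-04  1.000e-04 -6.857e-01] deg 39.3
slide [66.28  1.01 12.1 ] rot [ 1.0000e-04  1.0000e-04 -1.6107e+00] deg 92.3
```

>>> play_rows(
  slide=[
    [4,1.8,0],
    [8,3.6,0],
    [12,5.4,0],
    [16,7.2,0],
    [20,9,0],
    [24,10.5,0],
    [28,10.5,0],
    [32,10.5,0],
    [36,10,0],
    [40,9,0],
    [44,8,0],
    [48,7,0],
  ],
  delta_rot=[
    [0,0,-0.11],
    [0,0,-0.22],
    [0,0,-0.33],
    [0,0,-0.44],
    [0,0,-0.55],
    [0,0,-0.66],
    [0,0,-0.77],
    [0,0,-0.88],
    [0,0,-0.99],
    [0,0,-1.1],
    [0,0,-1.21],
    [0,0,-1.32],
  ],
)

```text
time: 4.8
tool_pos: [0.5674, 0.17, 0.2711]
tcp_rot: [0.365, 3.12, 0.0]
wrist_force: [-0.2, -0.7, -0.1]
width: 0.998
```

```bash
python3 plan.py  .504 .357 .1 183
```

```text
t 4.8 pos [0.5674 0.17   0.2711] psi 166.65 tilt 0.03 q [ 0.25  0.07  1.7  -0.    1.37 -1.09] F [-0.2 -0.7 -0.1] w 0.998
slide [10.49 16.73 17.11] rot [ 1.000e-04  4.000e-04 -2.853e-01] deg 16.3
```

>>> play_rows(
  slide=[
    [1.5,2.3,2],
    [3,4.6,4],
    [4.5,7,6],
    [6,9.5,8],
    [7.5,12,10],
    [9,14.4,12],
    [10.5,16.7,14],
    [10.5,16.7,16],
    [10.5,16.7,17.1],
    [10.5,16.7,17.1],
    [10.5,16.7,17.1],
    [10.5,16.7,17.1],
  ],
  delta_rot=[
    [0,0,-0.05],
    [0,0,-0.1],
    [0,0,-0.15],
    [0,0,-0.2],
    [0,0,-0.25],
    [0,0,-0.285],
    [0,0,-0.285],
    [0,0,-0.285],
    [0,0,-0.285],
    [0,0,-0.285],
    [0,0,-0.285],
    [0,0,-0.285],
  ],
)

```text
time: 5.8
tool_pos: [0.5051, 0.3565, 0.1015]
tcp_rot: [-0.08, 3.138, 0.002]
wrist_force: [-0.1, 0.3, 0.1]
width: 1.004
```

```bash
python3 plan.py  .504 .357 .013 183; python3 - <<'E'
from h import *
p=read_camera("top"); crop(p,"pics/g1t.png",100,180,220,300,5); save(p,"g1t.npz")
p=read_camera("scene"); crop(p,"pics/g1s.png",350,110,450,210,6)
E
```

```text
t 5.8 pos [0.5051 0.3565 0.1015] psi -177.08 tilt 0.14 q [ 0.57  0.23  1.83 -0.    1.07 -1.05] F [-0.1  0.3  0.1] w 1.004
slide [0.13 0.04 8.85] rot [ 0.0009  0.0023 -0.0014] deg 0.2
```

View pics/g1t.png

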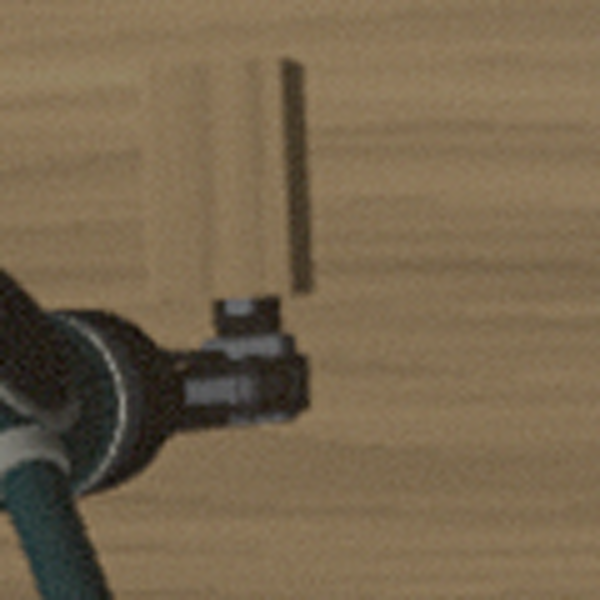

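View pics/g1s.png

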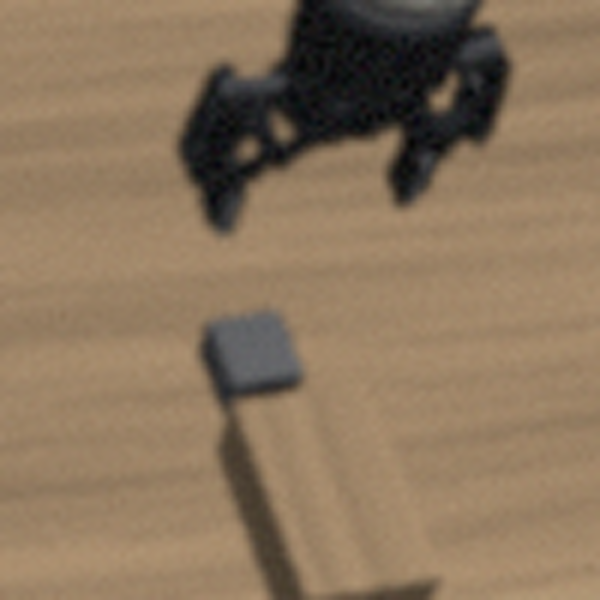

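>>> play_rows(
  slide=[
    [0.1,0,1.5],
    [0.1,0,3],
    [0.1,0,4.5],
    [0.1,0,6],
    [0.1,0,7.2],
    [0.1,0,8.2],
    [0.1,0,8.8],
    [0.1,0,8.8],
    [0.1,0,8.8],
  ],
  delta_rot=[
    [0,0,0],
    [0,0,0],
    [0,0,0],
    [0,0,0],
    [0,0,0],
    [0,0,0],
    [0,0,0],
    [0,0,0],
    [0,0,0],
  ],
)

```text
time: 6.65
tool_pos: [0.505, 0.3569, 0.0143]
tcp_rot: [-0.079, 3.137, 0.003]
wrist_force: [0.2, 0.2, 0.6]
width: 0.999
```

>>> play_rows(
  slide=[
    [0,0,0],
    [0,0,0],
    [0,0,0],
    [0,0,0],
    [0,0,0],
    [0,0,0],
    [0,0,0],
    [0,0,0],
    [0,0,0],
  ],
  delta_rot=[
    [0,0,0],
    [0,0,0],
    [0,0,0],
    [0,0,0],
    [0,0,0],
    [0,0,0],
    [0,0,0],
    [0,0,0],
    [0,0,0],
  ],
  hand=0.2,
  force=30,
)

```text
time: 7.4
tool_pos: [0.5049, 0.3568, 0.0142]
tcp_rot: [-0.079, 3.137, 0.003]
wrist_force: [-0.3, 0.1, 0.8]
width: 0.199
```

```bash
python3 plan.py  .354 .351 .015 183; python3 - <<'E'
from h import *
p=read_camera("scene"); crop(p,"pics/g2s.png",350,110,450,210,6)
E
```

```text
t 7.4 pos [0.5049 0.3568 0.0142] psi -177.1 tilt 0.21 q [ 0.58  0.33  1.89 -0.    0.92 -1.05] F [-0.3  0.1  0.8] w 0.199
slide [15.1   0.18 -0.13] rot [ 0.0015  0.0032 -0.0017] deg 0.2
```

View pics/g2s.png

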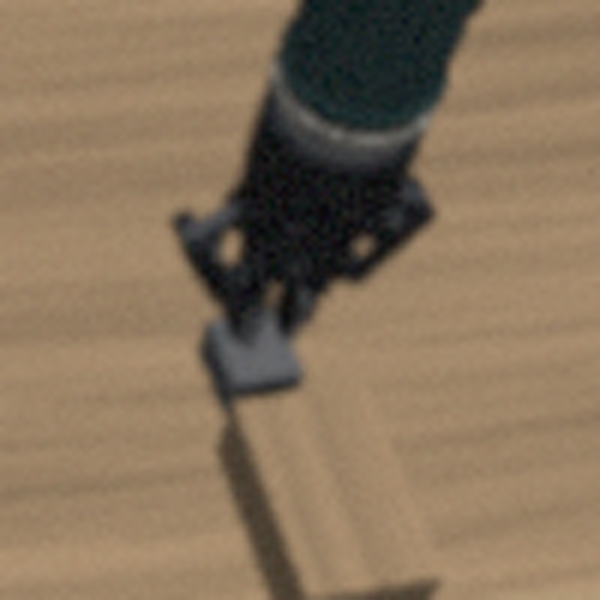

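```bash
python3 - <<'E'
from h import *
s=read_state(); print(s["tool_pos"],s["width"],s["wrist_force"])
M=R.from_rotvec(s["tcp_rot"]).as_matrix()
for n,b,k in (("top",(110,190,200,280),6),("scene",(360,130,430,200),8)):
    p=read_camera(n); save(p,f"g2{n}.npz")
    c0,r0,c1,r1=b; im=cv2.resize(p["image"][r0:r1,c0:c1,::-1],None,fx=k,fy=k,interpolation=cv2.INTER_CUBIC); im=cv2.convertScaleAbs(im,alpha=1.8)
    for off,col in ((0,(0,0,255)),(.008,(0,255,0)),(-.011,(255,0,0)),(-.065,(255,255,0))):
        X=s["tool_pos"]+M@[0,0,off]; q=(proj(p,X)[0]-[c0,r0]+.5)*k; print(n,off,X.round(4),proj(p,X)[0].round(1)); cv2.circle(im,tuple(int(i) for i in q),3,col,-1)
    cv2.imwrite(f"pics/g3{n}.png",im)
E
```

```text
[0.50494397 0.35685353 0.01420221] 0.201533701084441 [-0.70363739 -0.43148177 -0.58508592]
top 0 [0.5049 0.3569 0.0142] [150.4 254.7]
top 0.008 [0.505  0.3569 0.0062] [151.3 254.6]
top -0.011 [0.5049 0.3568 0.0252] [149.2 254.9]
top -0.065 [0.5047 0.3567 0.0792] [142.9 255.8]
scene 0 [0.5049 0.3569 0.0142] [391.2 170.1]
scene 0.008 [0.505  0.3569 0.0062] [390.7 171.6]
scene -0.011 [0.5049 0.3568 0.0252] [392.  168.1]
scene -0.065 [0.5047 0.3567 0.0792] [395.9 157.8]
```

View pics/g3top.png

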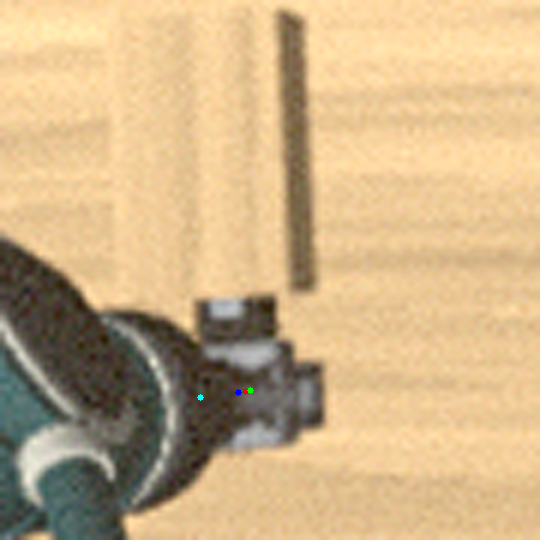

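View pics/g3scene.png

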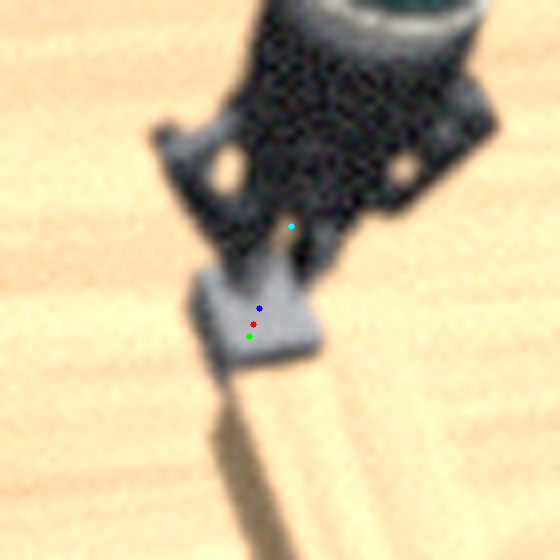

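```bash
python3 - <<'E'
from h import *
for n,pts in (("scene",[(390,164),(391,163),(390,162),(399,163),(400,162),(399,161),(380,147),(420,146),(390,170)]),("top",[(153,252),(150,254),(156,255),(150,263),(160,255),(150,248)])):
    p=load(f"g2{n}.npz"); P=cloud(p)
    for u,v in pts: print(n,(u,v),P[v,u].round(3),p["image"][v,u])
    m=(abs(P[...,0]-.505)<.06)&(abs(P[...,1]-.357)<.08)&(P[...,2]>.035)
    Q=P[m]; print(np.percentile(Q[:,2],[0,2,5,10,25,50,75,100]).round(3))
p=load("g2scene.npz");P=cloud(p)
print((P[156:176,384:404,2]*1000).round().astype(int))
E
```

```text
scene (390, 164) [0.512 0.34  0.061] [38 41 45]
scene (391, 163) [0.514 0.341 0.068] [52 52 53]
scene (390, 162) [0.514 0.337 0.074] [32 33 36]
scene (399, 163) [0.516 0.366 0.066] [47 46 46]
scene (400, 162) [0.514 0.37  0.067] [52 52 51]
scene (399, 161) [0.513 0.366 0.073] [38 40 38]
scene (380, 147) [0.504 0.294 0.143] [47 47 49]
scene (420, 146) [0.514 0.413 0.139] [35 28 30]
scene (390, 170) [0.515 0.346 0.032] [ 98  98 102]
[0.037 0.045 0.078 0.125 0.221 0.374 0.424 0.458]
top (153, 252) [0.514 0.326 0.103] [44 42 31]
top (150, 254) [0.511 0.318 0.156] [46 43 38]
top (156, 255) [0.508 0.309 0.141] [69 65 60]
top (150, 263) [0.485 0.354 0.027] [93 95 98]
top (160, 255) [0.508 0.299 0.144] [77 75 78]
top (150, 248) [0.544 0.    1.294] [96 96 95]
[0.036 0.043 0.047 0.181 0.402 0.424 0.431 0.461]
[[ 114  112  116  111  113   98  101   99  103  113  109  116  109   81
    84   85   92   96  105  111]
 [ 112  108  107  106  108   98   96   96  101  102  103   -3   66   76
    83   84   92   97   90   95]
 [  -1  105  107  103  102  101   88   95   98   97   97   -2   66   74
    78 
[... 1111 characters left out ...]
8   29   32   28   29   32   31   30
    32   30    3   -3   -2    4]
 [   7   14   20   24   26   27   32   27   31   30   31   31   27   28
    28   27   -1   -5    2   -4]
 [   2   12   18   27   28   31   30   28   28   28   31   29   31   30
    29   28   -4    0    0    1]
 [  -2    9   15   24   27   29   33   25   30   28   34   28   27   30
    27   26   -1    1    0    4]
 [  -2    5    8   17   26   30   28   28   28   28 1094   25   26   20
    23   21   -1   -1   -1    3]
 [   1   -2    8   16   25   28   26   23   25   26   27   29   32   27
    26   -1   -3   46   43   45]
 [   0    1    9   10   19   20   21   24   24   30   24   25   44   46
    46   44   46   45   42   41]]
```

```bash
python3 - <<'E'
from h import *
p=load("scene0.npz");P=cloud(p)
m=(abs(P[...,0]-.172)<.08)&(abs(P[...,1]+.653)<.09)&(P[...,2]>.05)
Q=P[m];i=np.argsort(Q[:,2])[:25]; print(Q[i].round(3)); print(m.sum())
for z in (.2,.192,.205,.24): print(z,proj(p,[.172,-.653,z]).round(1))
crop(p,"pics/s0g.png",0,0,80,100,6)
p=load("g2scene.npz")
E
```

```text
[[ 0.188 -0.694  0.245]
 [ 0.185 -0.693  0.246]
 [ 0.173 -0.698  0.247]
 [ 0.194 -0.697  0.248]
 [ 0.195 -0.694  0.248]
 [ 0.192 -0.694  0.249]
 [ 0.17  -0.603  0.25 ]
 [ 0.17  -0.605  0.25 ]
 [ 0.192 -0.705  0.25 ]
 [ 0.181 -0.695  0.251]
 [ 0.195 -0.695  0.252]
 [ 0.169 -0.605  0.253]
 [ 0.188 -0.693  0.253]
 [ 0.196 -0.697  0.254]
 [ 0.195 -0.69   0.255]
 [ 0.164 -0.601  0.255]
 [ 0.186 -0.695  0.255]
 [ 0.191 -0.694  0.256]
 [ 0.193 -0.705  0.256]
 [ 0.168 -0.606  0.256]
 [ 0.179 -0.695  0.256]
 [ 0.184 -0.694  0.257]
 [ 0.197 -0.692  0.257]
 [ 0.174 -0.608  0.257]
 [ 0.169 -0.608  0.257]]
2467
0.2 [[52.8 86.9]]
0.192 [[54.  88.8]]
0.205 [[52.  85.6]]
0.24 [[46.5 76.9]]
```

View pics/s0g.png

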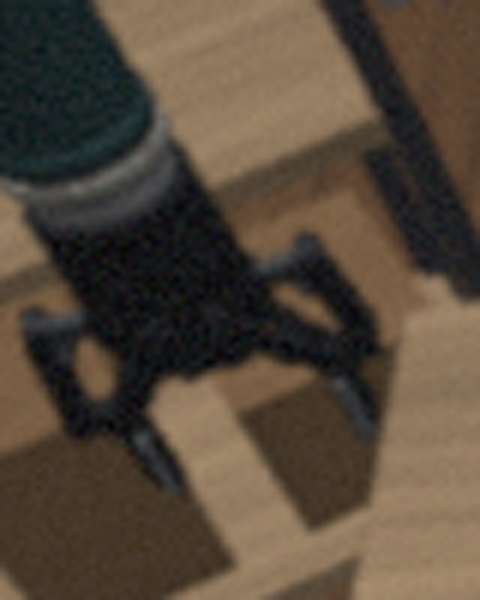

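>>> play_rows(
  slide=[
    [0,0,0],
    [0,0,0],
    [0,0,0],
    [0,0,0],
    [0,0,0],
    [0,0,0],
  ],
  delta_rot=[
    [0,0,0],
    [0,0,0],
    [0,0,0],
    [0,0,0],
    [0,0,0],
    [0,0,0],
  ],
  hand=1,
)

```text
time: 8.05
tool_pos: [0.5049, 0.3568, 0.0142]
tcp_rot: [-0.079, 3.137, 0.003]
wrist_force: [-0.0, 0.0, -0.7]
width: 0.996
```

>>> play_rows(
  slide=[
    [0.1,0,0.7],
    [0.1,0,1.4],
    [0.1,0,2.1],
    [0.1,0,2.7],
    [0.1,0,3.3],
    [0.1,0,3.8],
    [0.1,0,3.8],
    [0.1,0,3.8],
  ],
  delta_rot=[
    [0,0,0],
    [0,0,0],
    [0,0,0],
    [0,0,0],
    [0,0,0],
    [0,0,0],
    [0,0,0],
    [0,0,0],
  ],
)

```text
time: 8.72
tool_pos: [0.5037, 0.3566, -0.0245]
tcp_rot: [-0.079, 3.138, 0.002]
wrist_force: [-0.6, -0.3, 0.8]
width: 1.0
```

```bash
python3 plan.py  .354 .351 -.024 183; python3 - <<'E'
from h import *
p=read_camera("scene"); crop(p,"pics/g4s.png",360,130,430,200,8); save(p,"g4scene.npz")
P=cloud(p); m=(abs(P[...,0]-.505)<.03)&(abs(abs(P[...,1]-.357)-.045)<.015)&(P[...,2]>.012); Q=P[m]; i=np.argsort(Q[:,2])[:20]; print(Q[i].round(3))
E
```

```text
t 8.72 pos [ 0.5037  0.3566 -0.0245] psi -177.1 tilt 0.14 q [ 0.58  0.38  1.91 -0.    0.85 -1.05] F [-0.6 -0.3  0.8] w 1.0
slide [14.98  0.2  -0.08] rot [ 0.001   0.0023 -0.0017] deg 0.2
[[0.494 0.398 0.019]
 [0.51  0.308 0.021]
 [0.485 0.4   0.022]
 [0.501 0.398 0.023]
 [0.494 0.396 0.024]
 [0.506 0.396 0.024]
 [0.491 0.397 0.025]
 [0.511 0.401 0.025]
 [0.505 0.409 0.026]
 [0.517 0.308 0.026]
 [0.515 0.315 0.026]
 [0.508 0.398 0.027]
 [0.512 0.397 0.028]
 [0.501 0.397 0.028]
 [0.51  0.404 0.029]
 [0.515 0.308 0.029]
 [0.51  0.4   0.03 ]
 [0.517 0.31  0.031]
 [0.495 0.398 0.031]
 [0.513 0.305 0.032]]
```

View pics/g4s.png

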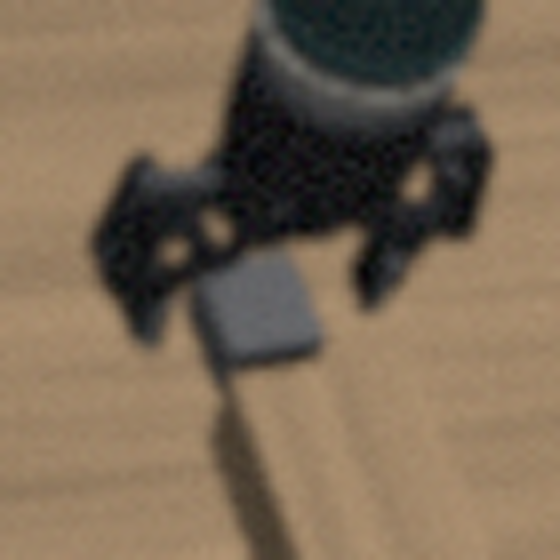

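>>> play_rows(
  slide=[
    [0,0,0],
    [0,0,0],
    [0,0,0],
    [0,0,0],
    [0,0,0],
    [0,0,0],
    [0,0,0],
    [0,0,0],
  ],
  delta_rot=[
    [0,0,0],
    [0,0,0],
    [0,0,0],
    [0,0,0],
    [0,0,0],
    [0,0,0],
    [0,0,0],
    [0,0,0],
  ],
  hand=0.2,
  force=40,
)

```text
time: 9.43
tool_pos: [0.5046, 0.3572, -0.0233]
tcp_rot: [-0.079, 3.136, 0.003]
wrist_force: [-0.1, -0.3, 4.6]
width: 0.481
```

```bash
python3 plan.py  .354 .351 -.024 183
```

```text
t 9.43 pos [ 0.5046  0.3572 -0.0233] psi -177.1 tilt 0.27 q [ 0.58  0.38  1.91 -0.    0.85 -1.05] F [-0.1 -0.3  4.6] w 0.481
slide [1.508e+01 1.400e-01 1.000e-02] rot [ 0.0021  0.0042 -0.0017] deg 0.3
```

>>> play_rows(
  slide=[
    [0,0,-0.15],
    [0,0,-0.3],
    [0.8,0,-0.3],
    [2,0,-0.3],
    [3.5,0,-0.3],
    [5,0,-0.3],
    [6.5,0,-0.3],
    [8,0,-0.3],
    [9.5,0,-0.3],
    [11,0,-0.3],
    [12,0,-0.3],
    [12.5,0,-0.3],
  ],
  delta_rot=[
    [0,0,0],
    [0,0,0],
    [0,0,0],
    [0,0,0],
    [0,0,0],
    [0,0,0],
    [0,0,0],
    [0,0,0],
    [0,0,0],
    [0,0,0],
    [0,0,0],
    [0,0,0],
  ],
)

```text
time: 10.43
tool_pos: [0.3772, 0.3502, -0.0213]
tcp_rot: [-0.081, 3.138, 0.002]
wrist_force: [-0.5, -0.0, -0.7]
width: 0.483
```

```bash
python3 plan.py  .354 .351 -.010 183  .354 .351 -.010 222; python3 - <<'E'
from h import *
p=read_camera("top"); crop(p,"pics/g5t.png",100,180,200,310,6); save(p,"g5top.npz")
p=read_camera("scene"); crop(p,"pics/g5s.png",350,90,440,220,6); save(p,"g5scene.npz")
E
```

```text
t 10.43 pos [ 0.3772  0.3502 -0.0213] psi -177.05 tilt 0.16 q [ 0.7   0.21  2.13 -0.    0.8  -0.92] F [-0.5 -0.  -0.7] w 0.483
slide [ 2.31  0.21 -1.14] rot [ 0.0011  0.0025 -0.0009] deg 0.2
slide [ 2.31  0.21 -1.14] rot [ 2.000e-04  2.800e-03 -6.815e-01] deg 39.0
```

View pics/g5t.png

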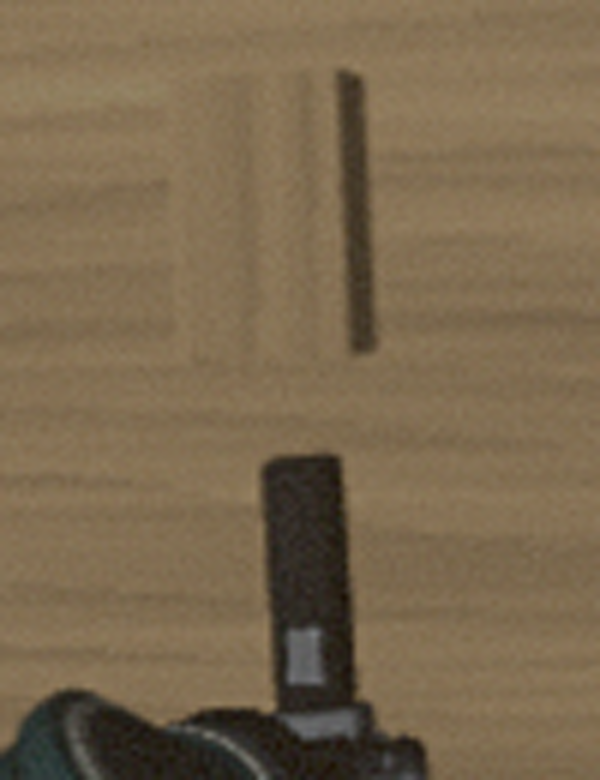

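View pics/g5s.png

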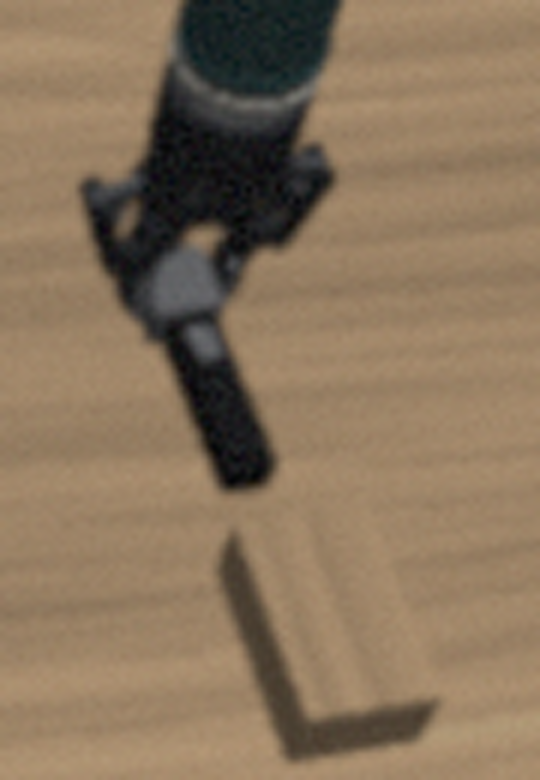

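>>> play_rows(
  slide=[
    [0,0,-0.6],
    [0,0,-1.2],
    [0,0,-1.5],
    [0,0,-1.5],
    [0,0,-1.5],
    [0,0,-1.5],
    [0,0,-1.5],
    [0,0,-1.5],
    [0,0,-1.5],
    [0,0,-1.5],
  ],
  delta_rot=[
    [0,0,0],
    [0,0,-0.08],
    [0,0,-0.17],
    [0,0,-0.26],
    [0,0,-0.35],
    [0,0,-0.44],
    [0,0,-0.53],
    [0,0,-0.61],
    [0,0,-0.68],
    [0,0,-0.68],
  ],
)

```text
time: 11.37
tool_pos: [0.3798, 0.3511, -0.0053]
tcp_rot: [-1.123, 2.928, 0.001]
wrist_force: [0.7, -0.7, -1.5]
width: 0.482
```

>>> play_rows(
  slide=[
    [0,0,0.5],
    [0,0,1],
    [0,0,1.4],
    [0,0,1.7],
    [0,0,1.7],
    [0,0,1.7],
  ],
  delta_rot=[
    [0,0,0],
    [0,0,0],
    [0,0,0],
    [0,0,0],
    [0,0,0],
    [0,0,0],
  ],
)

```text
time: 11.87
tool_pos: [0.3796, 0.3509, -0.0227]
tcp_rot: [-1.123, 2.929, 0.001]
wrist_force: [-1.1, -0.9, -1.7]
width: 0.486
```

```bash
python3 plan.py  .377 .350 -.023 222
```

```text
t 11.87 pos [ 0.3796  0.3509 -0.0227] psi -138.04 tilt 0.27 q [ 0.7   0.22  2.13 -0.    0.79 -1.6 ] F [-1.1 -0.9 -1.7] w 0.486
slide [0.26 0.1  0.03] rot [-0.0012  0.0046 -0.0006] deg 0.3
```

>>> play_rows(
  slide=[
    [0,0,0.1],
    [0,0,0.1],
    [0,0,0.1],
  ],
  delta_rot=[
    [0,0,0],
    [0,0,0],
    [0,0,0],
  ],
)

```text
time: 12.12
tool_pos: [0.3798, 0.3511, -0.0233]
tcp_rot: [-1.123, 2.929, 0.001]
wrist_force: [-0.6, -0.2, 3.2]
width: 0.485
```

>>> play_rows(
  slide=[
    [0,0,0],
    [0,0,0],
    [0,0,0],
    [0,0,0],
    [0,0,0],
    [0,0,0],
    [0,0,-2],
    [0,0,-5],
    [0,0,-8],
    [0,0,-11],
    [0,0,-12],
    [0,0,-12],
  ],
  delta_rot=[
    [0,0,0],
    [0,0,0],
    [0,0,0],
    [0,0,0],
    [0,0,0],
    [0,0,0],
    [0,0,0],
    [0,0,0],
    [0,0,0],
    [0,0,0],
    [0,0,0],
    [0,0,0],
  ],
  hand=1,
)

```text
time: 13.12
tool_pos: [0.3817, 0.3529, 0.1004]
tcp_rot: [-1.121, 2.922, 0.005]
wrist_force: [1.5, 0.1, -0.1]
width: 1.002
```

```bash
python3 plan.py  .433 .398 .1 42; python3 - <<'E'
from h import *
p=read_camera("top"); crop(p,"pics/g6t.png",80,200,200,320,6); save(p,"g6top.npz")
p=read_camera("scene"); crop(p,"pics/g6s.png",350,90,450,190,6); save(p,"g6scene.npz")
E
```

```text
t 13.12 pos [0.3817 0.3529 0.1004] psi -138.04 tilt 0.72 q [ 0.7   0.05  2.05 -0.    1.04 -1.6 ] F [ 1.5  0.1 -0.1] w 1.002
slide [-6.83 -0.08  0.12] rot [1.9500e-02 2.2000e-03 3.1409e+00] deg 180.0
```

View pics/g6t.png

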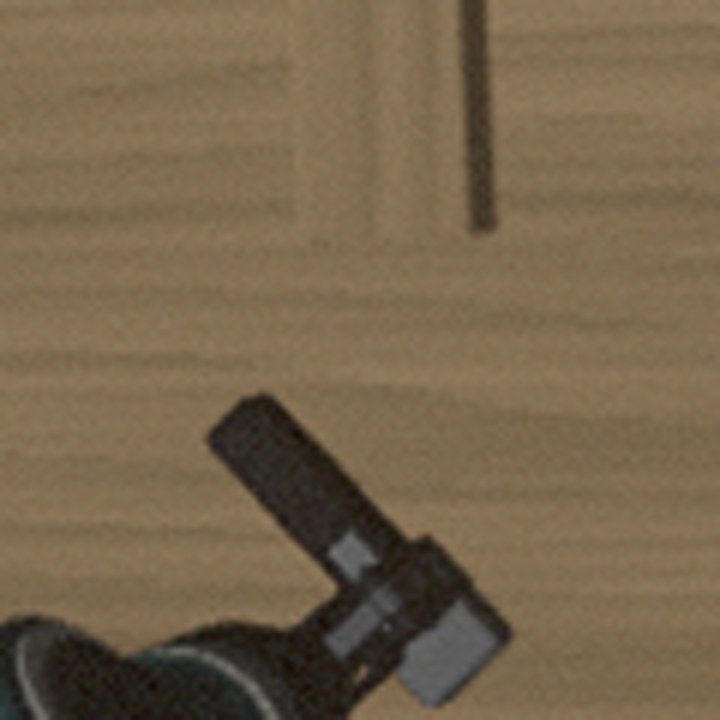

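View pics/g6s.png

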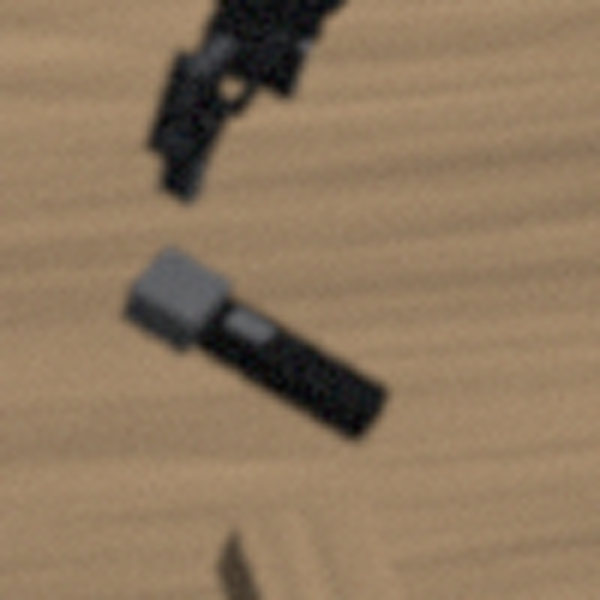

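>>> play_rows(
  slide=[
    [-0.6,0,0],
    [-1.2,0,0],
    [-1.8,0,0],
    [-2.4,0,0],
    [-3,0,0],
    [-3.6,0,0],
    [-4.2,0,0],
    [-4.8,0,0],
    [-5.4,0,0],
    [-6,0,0],
    [-6.6,0,0],
    [-6.8,0,0],
  ],
  delta_rot=[
    [0,0,0.12],
    [0,0,0.24],
    [0,0,0.36],
    [0,0,0.48],
    [0,0,0.6],
    [0,0,0.72],
    [0,0,0.84],
    [0,0,0.96],
    [0,0,1.08],
    [0,0,1.2],
    [0,0,1.32],
    [0,0,1.44],
  ],
)

```text
time: 14.22
tool_pos: [0.4285, 0.3952, 0.0931]
tcp_rot: [1.097, 2.943, -0.001]
wrist_force: [0.6, 0.5, 0.7]
width: 1.005
```

```bash
python3 plan.py  .433 .3985 .06 42; cat > scan.py <<'E'
from ov import *
def scanner3(x,y,a,z=0):
    h=lambda zz:box(.030,.075,-.021,.021,zz); g=lambda zz:box(-.075,.030,-.015,.015,zz)
    P=lambda L:place(L,x,y,a,z)
    return loopsegs(P(h(.03)))+loopsegs(P(g(.028)))[:1]+loopsegs(P(g(.028)))[2:]
E
python3 - <<'E'
from scan import *
for n in ("top","scene"):
    p=load(f"g6{n}.npz"); v,s=fit(p,lambda v:scanner3(*v),(.4188,.3862,np.radians(222)),(.008,.008,.1)); print(n,v[:2].round(4),np.degrees(v[2]).round(2),s)
    b=(80,200,200,320) if n=="top" else (350,90,450,190)
    overlay(p,[(scanner3(.4188,.3862,np.radians(222)),(0,255,0)),(scanner3(*v),(0,0,255))],*b,6,f"pics/o6{n}.png")
E
```

```text
t 14.22 pos [0.4285 0.3952 0.0931] psi 139.11 tilt 0.06 q [ 0.7   0.18  1.91 -0.    1.05 -0.15] F [0.6 0.5 0.7] w 1.005
slide [-0.12  0.55  3.31] rot [8.0000e-04 8.0000e-04 1.6949e+00] deg 97.1
top [0.4194 0.3817] 224.48 136.63195881435647
scene [0.4322 0.3745] 226.14 164.09219211867907
```

View pics/o6top.png

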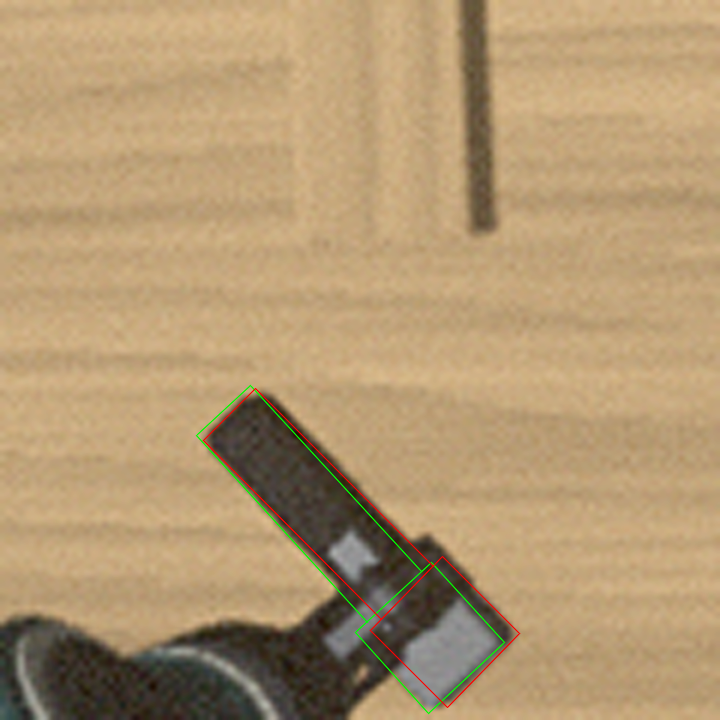

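View pics/o6scene.png

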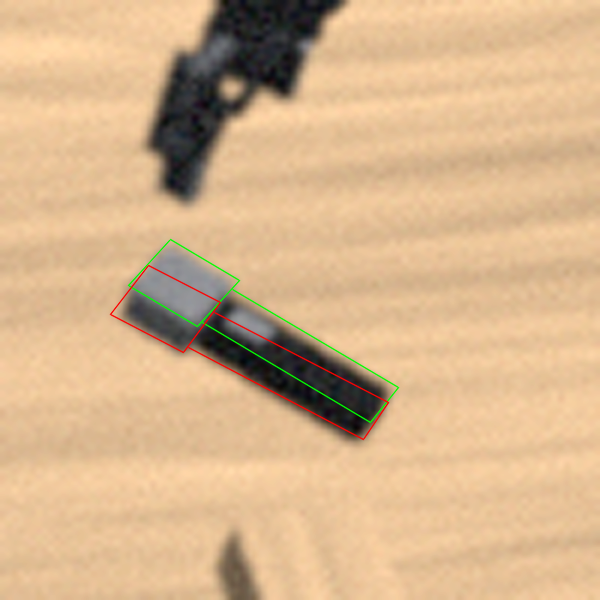

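>>> play_rows(
  slide=[
    [-0.1,0.4,0],
    [-0.1,0.4,0],
    [-0.1,0.4,0],
    [-0.1,0.4,0],
    [-0.1,0.4,0],
    [-0.1,0.4,0],
    [-0.1,0.4,0],
    [-0.1,0.4,0],
    [-0.1,0.4,0],
    [-0.1,0.4,0],
    [-0.1,0.4,0],
    [-0.1,0.4,0],
  ],
  delta_rot=[
    [0,0,0.12],
    [0,0,0.24],
    [0,0,0.36],
    [0,0,0.48],
    [0,0,0.6],
    [0,0,0.72],
    [0,0,0.84],
    [0,0,0.96],
    [0,0,1.08],
    [0,0,1.2],
    [0,0,1.32],
    [0,0,1.44],
  ],
)

```text
time: 15.22
tool_pos: [0.43, 0.396, 0.0896]
tcp_rot: [2.769, 1.48, -0.008]
wrist_force: [-0.2, -0.7, 0.4]
width: 1.001
```

```bash
python3 plan.py  .4325 .3978 .0 42
```

```text
t 15.22 pos [0.43   0.396  0.0896] psi 56.26 tilt 0.32 q [ 0.7   0.19  1.91 -0.    1.05  1.29] F [-0.2 -0.7  0.4] w 1.001
slide [0.34 0.11 8.96] rot [1.000e-04 5.700e-03 2.489e-01] deg 14.3
```

>>> play_rows(
  slide=[
    [0.34,0.11,1],
    [0.34,0.11,2],
    [0.34,0.11,3.5],
    [0.34,0.11,5],
    [0.34,0.11,6.5],
    [0.34,0.11,8],
    [0.34,0.11,9.3],
    [0.34,0.11,10.3],
    [0.34,0.11,10.9],
    [0.34,0.11,10.9],
    [0.34,0.11,10.9],
  ],
  delta_rot=[
    [0,0.006,0.12],
    [0,0.006,0.249],
    [0,0.006,0.249],
    [0,0.006,0.249],
    [0,0.006,0.249],
    [0,0.006,0.249],
    [0,0.006,0.249],
    [0,0.006,0.249],
    [0,0.006,0.249],
    [0,0.006,0.249],
    [0,0.006,0.249],
  ],
)

```text
time: 16.13
tool_pos: [0.4322, 0.3975, -0.02]
tcp_rot: [2.933, 1.126, -0.001]
wrist_force: [-0.1, 0.6, 0.6]
width: 1.001
```

```bash
python3 plan.py  .4325 .3978 -.02 42;python3 - <<'E'
from h import *
p=read_camera("scene"); crop(p,"pics/g7s.png",350,90,450,190,6); save(p,"g7scene.npz")
E
```

```text
t 16.13 pos [ 0.4322  0.3975 -0.02  ] psi 42.0 tilt 0.04 q [ 0.7   0.33  1.97 -0.    0.84  1.54] F [-0.1  0.6  0.6] w 1.001
slide [ 0.04 -0.    0.  ] rot [ 0.      0.0006 -0.    ] deg 0.0
```

View pics/g7s.png

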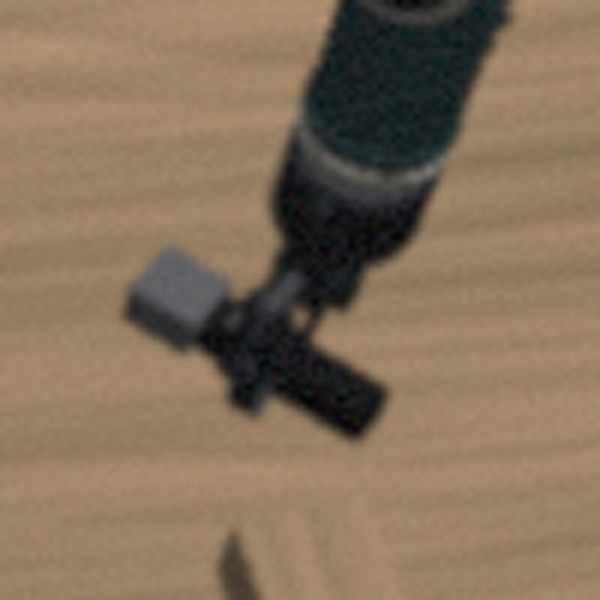

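Fingers straddle the mid handle. Close.

>>> play_rows(
  slide=[
    [0,0,0],
    [0,0,0],
    [0,0,0],
    [0,0,0],
    [0,0,0],
    [0,0,0],
    [0,0,0],
    [0,0,0],
    [0,0,0],
    [0,0,0],
  ],
  delta_rot=[
    [0,0,0],
    [0,0,0],
    [0,0,0],
    [0,0,0],
    [0,0,0],
    [0,0,0],
    [0,0,0],
    [0,0,0],
    [0,0,0],
    [0,0,0],
  ],
  hand=0.05,
  force=50,
)

```text
time: 17.02
tool_pos: [0.4334, 0.3985, -0.0183]
tcp_rot: [-2.932, -1.125, -0.004]
wrist_force: [0.2, 0.1, 5.8]
width: 0.34
```

```bash
python3 plan.py  .4325 .3978 -.02 42
```

```text
t 17.02 pos [ 0.4334  0.3985 -0.0183] psi 41.99 tilt 0.13 q [ 0.7   0.33  1.97 -0.    0.84  1.54] F [0.2 0.1 5.8] w 0.34
slide [-0.12 -0.01  0.17] rot [ 0.0001 -0.0023 -0.0001] deg 0.1
```

>>> play_rows(
  slide=[
    [0,0,-0.5],
    [0,0,-1.5],
    [0,0,-3.5],
    [0,0,-6],
    [0,0,-9],
    [0,0,-12],
    [0,0,-15],
    [0,0,-18],
    [0,0,-20],
    [0,0,-20],
  ],
  delta_rot=[
    [0,0,0],
    [0,0,0],
    [0,0,0],
    [0,0,0],
    [0,0,0],
    [0,0,-0.05],
    [0,0,-0.12],
    [0,0,-0.2],
    [0,0,-0.3],
    [0,0,-0.4],
  ],
)

```text
time: 17.85
tool_pos: [0.4357, 0.4005, 0.1886]
tcp_rot: [-2.645, -1.692, -0.019]
wrist_force: [0.4, -0.1, 0.1]
width: 0.335
```

```bash
python3 plan.py  .471 .149 .18 144.1
```

```text
t 17.85 pos [0.4357 0.4005 0.1886] psi 65.2 tilt 0.71 q [ 0.7   0.11  1.81 -0.    1.21  1.13] F [ 0.4 -0.1  0.1] w 0.335
slide [-21.35  13.75   0.69] rot [ 0.0122 -0.0057 -1.3771] deg 78.9
```

>>> play_rows(
  slide=[
    [-1,0.6,0.1],
    [-3,1.9,0.1],
    [-5,3.2,0.2],
    [-7,4.5,0.3],
    [-9,5.8,0.4],
    [-11,7.1,0.5],
    [-13,8.4,0.6],
    [-15,9.7,0.7],
    [-17,11,0.7],
    [-19,12.3,0.7],
    [-20.5,13.2,0.7],
    [-21.3,13.7,0.7],
  ],
  delta_rot=[
    [0.001,0,-0.11],
    [0.002,0,-0.23],
    [0.003,0,-0.35],
    [0.004,0,-0.47],
    [0.005,0,-0.59],
    [0.006,0,-0.71],
    [0.007,0,-0.83],
    [0.008,0,-0.95],
    [0.009,0,-1.07],
    [0.01,0,-1.18],
    [0.011,0,-1.28],
    [0.012,-0.006,-1.377],
  ],
)

```text
time: 18.85
tool_pos: [0.4703, 0.1474, 0.1801]
tcp_rot: [-0.964, -2.99, 0.002]
wrist_force: [-0.8, 0.1, -0.4]
width: 0.334
```

```bash
python3 plan.py  .471 .149 .0287 144.1
```

```text
t 18.85 pos [0.4703 0.1474 0.1801] psi 144.28 tilt 0.07 q [ 0.25 -0.07  2.01 -0.    1.21 -0.69] F [-0.8  0.1 -0.4] w 0.334
slide [ 0.04  0.19 15.14] rot [-0.0012  0.0004  0.0031] deg 0.2
```

>>> play_rows(
  slide=[
    [0,0.2,1],
    [0,0.2,3],
    [0,0.2,5],
    [0,0.2,7],
    [0,0.2,9],
    [0,0.2,11],
    [0,0.2,13],
    [0,0.2,14.3],
    [0,0.2,15.1],
    [0,0.2,15.1],
    [0,0.2,15.1],
  ],
  delta_rot=[
    [0,0,0.003],
    [0,0,0.003],
    [0,0,0.003],
    [0,0,0.003],
    [0,0,0.003],
    [0,0,0.003],
    [0,0,0.003],
    [0,0,0.003],
    [0,0,0.003],
    [0,0,0.003],
    [0,0,0.003],
  ],
)

```text
time: 19.77
tool_pos: [0.4709, 0.1491, 0.0287]
tcp_rot: [-0.969, -2.987, 0.003]
wrist_force: [0.9, 0.4, -0.8]
width: 0.337
```

```bash
python3 plan.py  .5195 .114 .0287 144.1; python3 - <<'E'
from h import *
p=read_camera("top"); crop(p,"pics/g8t.png",210,160,330,270,6); save(p,"g8top.npz")
p=read_camera("scene"); crop(p,"pics/g8s.png",240,130,350,240,6); save(p,"g8scene.npz")
E
```

```text
t 19.77 pos [0.4709 0.1491 0.0287] psi 144.06 tilt 0.12 q [ 0.26  0.1   2.14 -0.    0.9  -0.69] F [ 0.9  0.4 -0.8] w 0.337
slide [-6.    0.01 -0.  ] rot [-0.002  -0.0005 -0.0007] deg 0.1
```

View pics/g8t.png

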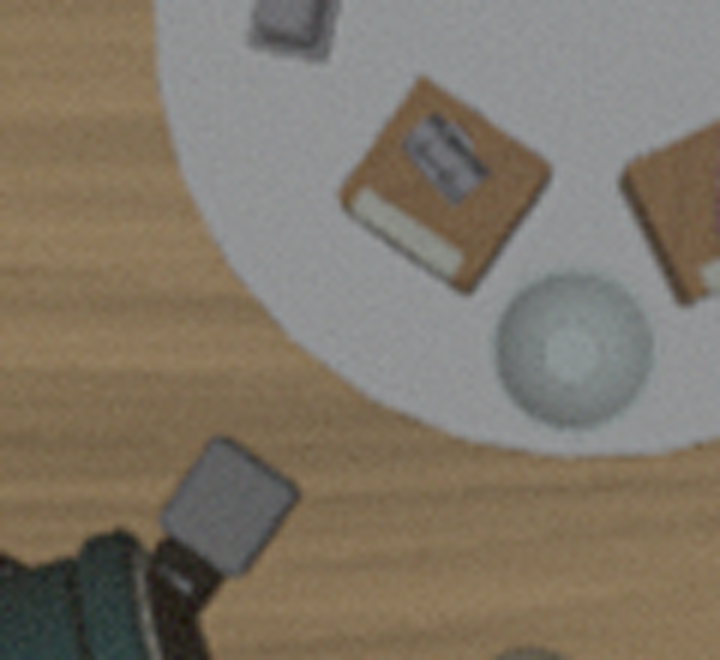

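View pics/g8s.png

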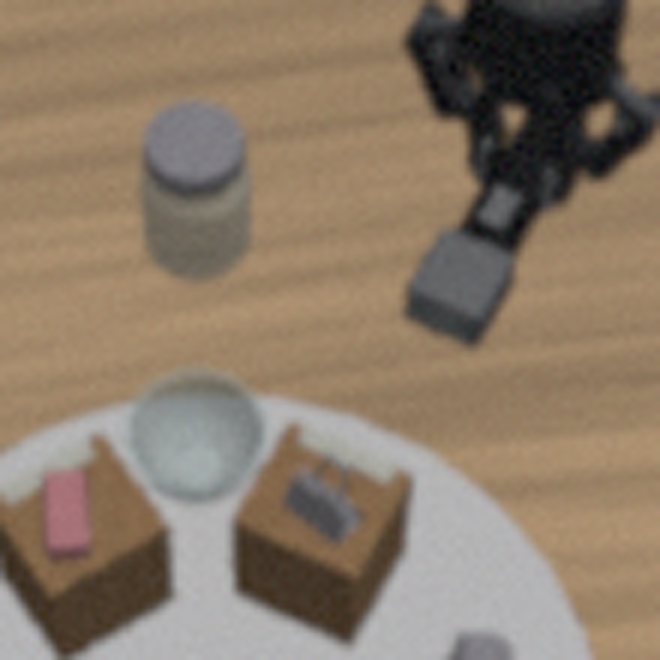

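```bash
python3 - <<'E'
from seg import *
from scan import *
fk=np.array([.4709,.1491]); h=np.radians(-35.94); u=np.array([np.cos(h),np.sin(h)])
hc=fk+u*.0725; print("FK head centre",hc.round(4))
for n,b in (("top",(230,225,265,260)),("scene",(306,164,328,182))):
    p=load(f"g8{n}.npz"); P=cloud(p); X,Y,Z=P[...,0],P[...,1],P[...,2]
    dx=(X-hc[0])*u[0]+(Y-hc[1])*u[1]; dy=-(X-hc[0])*u[1]+(Y-hc[1])*u[0]
    m=(abs(dx)<.016)&(abs(dy)<.015)&(Z>.06)&(Z<.095)
    A=np.c_[dx[m],dy[m],np.ones(m.sum())]; c=np.linalg.lstsq(A,Z[m],rcond=None)[0]
    c=np.linalg.lstsq(A[abs(A@c-Z[m])<.006],Z[m][abs(A@c-Z[m])<.006],rcond=None)[0]
    print(n,m.sum(),"top z",c[2].round(4),"pitch deg",np.degrees(c[0]).round(1),"roll",np.degrees(c[1]).round(1),np.median(Z[m]))
    M=(abs(dx)<.035)&(abs(dy)<.03)&(Z>.066)&(Z<.09)
    r=cv2.minAreaRect(np.c_[X[M],Y[M]].astype(np.float32)); print("  depthrect",np.round(r[0],4),np.round(r[1],4),round(r[2],1))
    for vm in (70,80):
        r,_=grey_rect(p,*b,.077,smax=50,vmin=vm); print("  seg",np.round(r[0],4),np.round(r[1],4),round(r[2],1))
    v,s=fit(p,lambda v:loopsegs(place(box(-.0225,.0225,-.021,.021,.077),*v,0)),(hc[0],hc[1],h),(.008,.008,.1)); print("  edge",v[:2].round(4),np.degrees(v[2]).round(2),round(s,1))
    overlay(p,[(loopsegs(place(box(-.0225,.0225,-.021,.021,.077),*hc,h,0)),(0,255,0)),(loopsegs(place(box(-.0225,.0225,-.021,.021,.077),*v,0)),(0,0,255))],*((225,220,275,270) if n=="top" else (300,155,335,190)),12,f"pics/o8{n}.png")
E
```

```text
FK head centre [0.5296 0.1065]
top 168 top z 0.0753 pitch deg -1.9 roll -1.6 0.07495208624351724
  depthrect [0.523  0.1097] [0.0424 0.055 ] 53.5
  seg [0.5279 0.107 ] [0.0415 0.0457] 54.2
  seg [0.5281 0.1068] [0.0415 0.0454] 53.6
  edge [0.5281 0.105 ] -37.27 39.0
scene 90 top z 0.0778 pitch deg -0.5 roll -1.8 0.07774428149175838
  depthrect [0.525  0.1093] [0.043  0.0577] 55.0
  seg [0.5343 0.1059] [0.0441 0.0571] 55.3
  seg [0.5347 0.1056] [0.0441 0.0562] 55.3
  edge [0.5322 0.1097] -33.17 50.4
```

View pics/o8top.png

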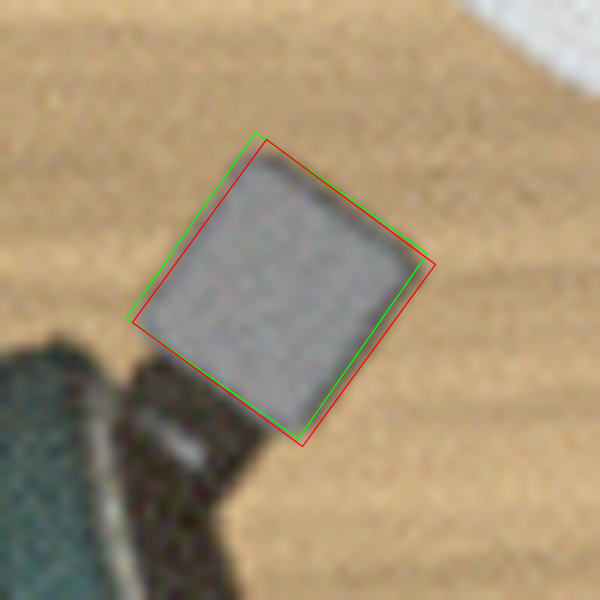

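View pics/o8scene.png

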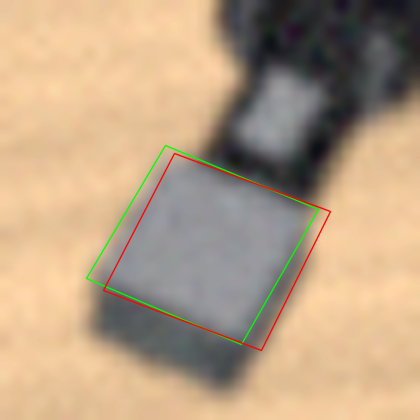

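>>> play_rows(
  slide=[
    [-0.5,0,0],
    [-1.2,0,0],
    [-2,0,0],
    [-2.8,0,0],
    [-3.6,0,0],
    [-4.4,0,0],
    [-5.1,0,0],
    [-5.6,0,0],
    [-5.9,0,0],
    [-6,0,0],
    [-6,0,0],
    [-6,0,0],
  ],
  delta_rot=[
    [0,0,0],
    [0,0,0],
    [0,0,0],
    [0,0,0],
    [0,0,0],
    [0,0,0],
    [0,0,0],
    [0,0,0],
    [0,0,0],
    [0,0,0],
    [-0.002,0,0],
    [-0.002,0,0],
  ],
)

```text
time: 20.87
tool_pos: [0.5205, 0.1141, 0.0299]
tcp_rot: [0.968, 2.987, 0.003]
wrist_force: [0.8, 0.4, -0.9]
width: 0.339
```

```bash
python3 plan.py  .5200 .114 .0287 144.1; python3 - <<'E'
from scan import *
s=read_state(); M=R.from_rotvec(s["tcp_rot"]).as_matrix(); h=np.arctan2(-M[1,0],-M[0,0]); u=np.array([np.cos(h),np.sin(h)])
hc=s["tool_pos"][:2]+u*.0725
def carton(x,y,a):
    a=np.radians(a)
    Q=place(box(-.03,.03,-.032,.032,.097),x,y,a,0); B=Q.copy(); B[:,2]=.022
    L=place(np.array([[-.031,-.024,.044],[-.031,.024,.044],[-.031,.024,.08],[-.031,-.024,.08]]),x,y,a,0)
    return loopsegs(Q)+loopsegs(B)+list(zip(Q,B))
for n,b,k in (("top",(250,160,330,240),9),("scene",(265,170,325,230),10)):
    p=read_camera(n); save(p,f"g9{n}.npz"); 
    hs=loopsegs(place(box(-.0225,.0225,-.021,.021,.077),*hc,h,0))
    X=np.r_[hc+u*.0625,.062]; Y=np.r_[hc+u*.0225,.062]
    overlay(p,[(hs,(0,255,0)),(carton(.6538,.0168,-35.9),(0,255,0)),([(X,Y)],(0,0,255))],*b,k,f"pics/o9{n}.png")
    crop(p,f"pics/g9{n}.png",*b,k)
E
```

```text
t 20.87 pos [0.5205 0.1141 0.0299] psi 144.08 tilt 0.13 q [ 0.17  0.17  2.06  0.    0.91 -0.78] F [ 0.8  0.4 -0.9] w 0.339
slide [ 0.03 -0.04  0.12] rot [ 0.002   0.001  -0.0004] deg 0.1
```

View pics/o9top.png

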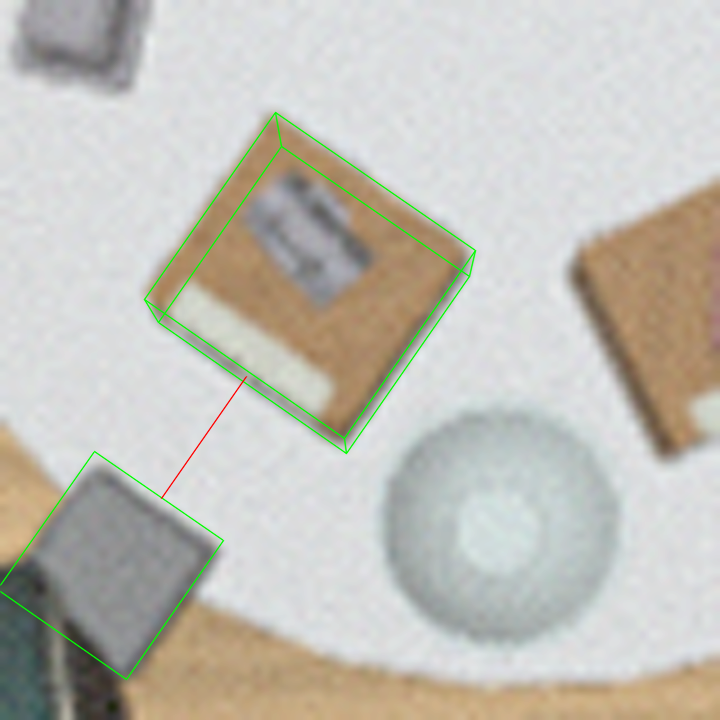

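View pics/o9scene.png

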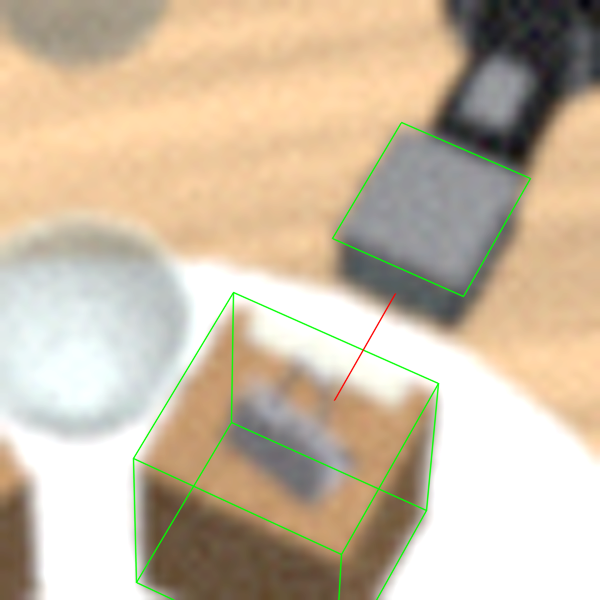

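>>> play_rows(
  slide=[
    [-0.05,0,0.1],
    [-0.1,0,0.13],
    [-0.1,0,0.13],
    [-0.1,0,0.13],
  ],
  delta_rot=[
    [0.002,0.001,0],
    [0.002,0.001,0],
    [0.002,0.001,0],
    [0.002,0.001,0],
  ],
)

```text
time: 21.3
tool_pos: [0.5212, 0.1138, 0.0287]
tcp_rot: [0.968, 2.989, -0.0]
wrist_force: [-0.3, -0.9, -0.3]
width: 0.336
```

```bash
python3 plan.py  .5200 .114 .0287 144.1; python3 - <<'E'
from scan import *
s=read_state(); M=R.from_rotvec(s["tcp_rot"]).as_matrix(); h=np.arctan2(-M[1,0],-M[0,0]); u=np.array([np.cos(h),np.sin(h)])
hc=s["tool_pos"][:2]+u*.0715
for n in ("top","scene"):
    A=[];B=[]; 
    for k in range(6):
        p=read_camera(n); P=cloud(p); X,Y,Z=P[...,0],P[...,1],P[...,2]
        dx=(X-hc[0])*u[0]+(Y-hc[1])*u[1]; dy=-(X-hc[0])*u[1]+(Y-hc[1])*u[0]
        m=(abs(dx)<.016)&(abs(dy)<.015)&(Z>.067)&(Z<.087)
        A.append(np.c_[dx[m],dy[m],np.ones(m.sum())]);B.append(Z[m])
        if k==5:
            # carton top in same frame
            cc=(np.hypot(X-.654,Y-.017)<.028)&(abs(Z-.097)<.008); ct=np.median(Z[cc])
            pl=(np.hypot(X-.7252,Y+.0465)<.06)&(abs(Z-.022)<.008); pt=np.median(Z[pl])
            tb=(np.hypot(X-.45,Y-.0)<.03)&(abs(Z)<.01); tt=np.median(Z[tb])
    A=np.vstack(A);B=np.hstack(B); c=np.linalg.lstsq(A,B,rcond=None)[0]
    print(n,len(B),"top z",c[2].round(4),"pitch",np.degrees(c[0]).round(2),"roll",np.degrees(c[1]).round(2),"std",(A@c-B).std().round(4),"cartontop",ct.round(4),"plate",pt.round(4),"board",tt.round(4))
print(read_state()["time"])
E
```

```text
t 21.3 pos [0.5212 0.1138 0.0287] psi 144.1 tilt 0.01 q [ 0.17  0.17  2.06 -0.    0.91 -0.78] F [-0.3 -0.9 -0.3] w 0.336
slide [ 0.11 -0.05 -0.  ] rot [-0.      0.0001  0.    ] deg 0.0
top 935 top z 0.076 pitch -0.88 roll -0.99 std 0.0024 cartontop 0.0961 plate 0.0209 board -0.001
scene 588 top z 0.0771 pitch -1.02 roll -0.91 std 0.0019 cartontop 0.0974 plate 0.0221 board -0.0001
21.9
```

>>> play_rows(
  slide=[
    [0,0,0],
    [0,0,0],
    [0,0,0],
    [0,0,0],
    [0,0,0],
    [0,0,0],
    [0,0,0],
    [0,0,0],
    [0,0,0],
    [0,0,0],
    [0,0,0],
    [0,0,0],
  ],
  delta_rot=[
    [0,0,0],
    [0,0,0],
    [0,0,0],
    [0,0,0],
    [0,0,0],
    [0,0,0],
    [0,0,0],
    [0,0,0],
    [0,0,0],
    [0,0,0],
    [0,0,0],
    [0,0,0],
  ],
)

```text
time: 22.9
tool_pos: [0.5213, 0.1137, 0.0287]
tcp_rot: [0.968, 2.988, -0.0]
wrist_force: [-0.3, 1.4, -0.5]
width: 0.339
```

>>> play_rows(
  slide=[
    [0,0,0],
    [0,0,0],
    [0,0,0],
    [0,0,0],
    [0,0,0],
    [0,0,0],
    [0,0,0],
    [0,0,0],
    [0,0,0],
    [0,0,0],
    [0,0,0],
    [0,0,0],
  ],
  delta_rot=[
    [0,0,0],
    [0,0,0],
    [0,0,0],
    [0,0,0],
    [0,0,0],
    [0,0,0],
    [0,0,0],
    [0,0,0],
    [0,0,0],
    [0,0,0],
    [0,0,0],
    [0,0,0],
  ],
)

```text
time: 23.9
tool_pos: [0.5213, 0.1137, 0.0287]
tcp_rot: [0.968, 2.988, -0.0]
wrist_force: [0.2, -0.1, -0.9]
width: 0.335
```

>>> play_rows(
  slide=[
    [0,0,0],
    [0,0,0],
    [0,0,0],
    [0,0,0],
    [0,0,0],
    [0,0,0],
    [0,0,0],
    [0,0,0],
    [0,0,0],
    [0,0,0],
    [0,0,0],
    [0,0,0],
  ],
  delta_rot=[
    [0,0,0],
    [0,0,0],
    [0,0,0],
    [0,0,0],
    [0,0,0],
    [0,0,0],
    [0,0,0],
    [0,0,0],
    [0,0,0],
    [0,0,0],
    [0,0,0],
    [0,0,0],
  ],
)

```text
time: 24.9
tool_pos: [0.5213, 0.1137, 0.0287]
tcp_rot: [0.968, 2.988, 0.0]
wrist_force: [-0.4, -0.4, -0.0]
width: 0.338
```

```bash
python3 plan.py  .460 .157 .0287 144.1 .460 .157 .2 144.1
```

```text
t 24.9 pos [0.5213 0.1137 0.0287] psi 144.09 tilt 0.01 q [ 0.17  0.17  2.06 -0.    0.91 -0.78] F [-0.4 -0.4 -0. ] w 0.338
slide [ 7.51 -0.09  0.  ] rot [ 0.0001  0.0002 -0.0002] deg 0.0
slide [  7.51  -0.09 -17.13] rot [ 0.0001  0.0002 -0.0002] deg 0.0
```

>>> play_rows(
  slide=[
    [0.5,0,0],
    [1.5,0,0],
    [3,0,0],
    [4.5,0,-0.5],
    [6,0,-2],
    [6.5,0,-4.5],
    [6.5,0,-7.5],
    [6.5,0,-10.5],
    [6.5,0,-13.5],
    [6.5,0,-16.5],
    [6.5,0,-18],
    [6.5,0,-18],
  ],
  delta_rot=[
    [0,0,0],
    [0,0,0],
    [0,0,0],
    [0,0,0],
    [0,0,0],
    [0,0,0],
    [0,0,0],
    [0,0,0],
    [0,0,0],
    [0,0,0],
    [0,0,0],
    [0,0,0],
  ],
)

```text
time: 25.9
tool_pos: [0.4702, 0.1535, 0.2139]
tcp_rot: [0.964, 2.982, 0.008]
wrist_force: [-0.1, 0.3, -0.7]
width: 0.337
```

```bash
python3 plan.py  .525 -.1 .22 75 .5635 -.362 .2 3
```

```text
t 25.9 pos [0.4702 0.1535 0.2139] psi 144.16 tilt 0.51 q [ 0.27 -0.1   1.97  0.    1.26 -0.68] F [-0.1  0.3 -0.7] w 0.337
slide [-19.28 -17.34  -0.63] rot [9.500e-03 6.000e-04 1.207e+00] deg 69.2
slide [-37.74 -36.34   1.34] rot [ 0.0098 -0.0063  2.4637] deg 141.2
```

>>> play_rows(
  slide=[
    [-1.2,-1,0],
    [-2.8,-2.5,0],
    [-4.5,-4,0],
    [-6.2,-5.5,0],
    [-8,-7,0],
    [-9.7,-8.6,0],
    [-11.4,-10.2,0],
    [-13.1,-11.8,0],
    [-14.7,-13.2,0],
    [-16.3,-14.6,0],
    [-17.8,-16,0],
    [-19.2,-17.3,0],
  ],
  delta_rot=[
    [0,0,0.1],
    [0,0,0.2],
    [0,0,0.3],
    [0,0,0.4],
    [0,0,0.5],
    [0,0,0.6],
    [0,0,0.7],
    [0,0,0.8],
    [0,0,0.9],
    [0,0,1.0],
    [0,0,1.1],
    [0.009,0,1.2],
  ],
)

```text
time: 26.9
tool_pos: [0.5227, -0.0992, 0.2116]
tcp_rot: [-2.489, -1.914, 0.003]
wrist_force: [0.4, -0.2, -1.5]
width: 0.34
```

```bash
python3 plan.py .5635 -.362 .15 3
```

```text
t 26.9 pos [ 0.5227 -0.0992  0.2116] psi 75.12 tilt 0.16 q [-0.23 -0.01  1.89 -0.    1.26  0.03] F [ 0.4 -0.2 -1.5] w 0.34
slide [-24.36  10.71   6.14] rot [-0.0022  0.0019  1.2588] deg 72.1
```

>>> play_rows(
  slide=[
    [-1.5,0.7,0],
    [-3.7,1.6,0],
    [-6,2.6,0],
    [-8.2,3.6,0.3],
    [-10.5,4.6,0.8],
    [-12.7,5.6,1.5],
    [-15,6.6,2.3],
    [-17.2,7.6,3.2],
    [-19.4,8.5,4.1],
    [-21.4,9.4,5],
    [-23.2,10.2,5.7],
    [-24.4,10.7,6.1],
  ],
  delta_rot=[
    [0,0,0.1],
    [0,0,0.2],
    [0,0,0.31],
    [0,0,0.42],
    [0,0,0.53],
    [0,0,0.64],
    [0,0,0.75],
    [0,0,0.86],
    [0,0,0.97],
    [0,0,1.08],
    [0,0,1.18],
    [0,0,1.259],
  ],
)

```text
time: 27.9
tool_pos: [0.5617, -0.362, 0.1467]
tcp_rot: [-3.138, -0.074, 0.01]
wrist_force: [0.1, 0.5, -0.6]
width: 0.335
```

```bash
python3 plan.py .5635 -.362 -.005 3; python3 - <<'E'
from h import *
p=read_camera("top"); crop(p,"pics/g10t.png",390,170,490,300,6)
p=read_camera("scene"); crop(p,"pics/g10s.png",120,150,220,260,6)
E
```

```text
t 27.9 pos [ 0.5617 -0.362   0.1467] psi 2.69 tilt 0.41 q [-0.61  0.29  1.67 -0.    1.19  0.92] F [ 0.1  0.5 -0.6] w 0.335
slide [ 0.28  0.05 15.17] rot [-0.0032  0.0065 -0.0054] deg 0.5
```

View pics/g10t.png

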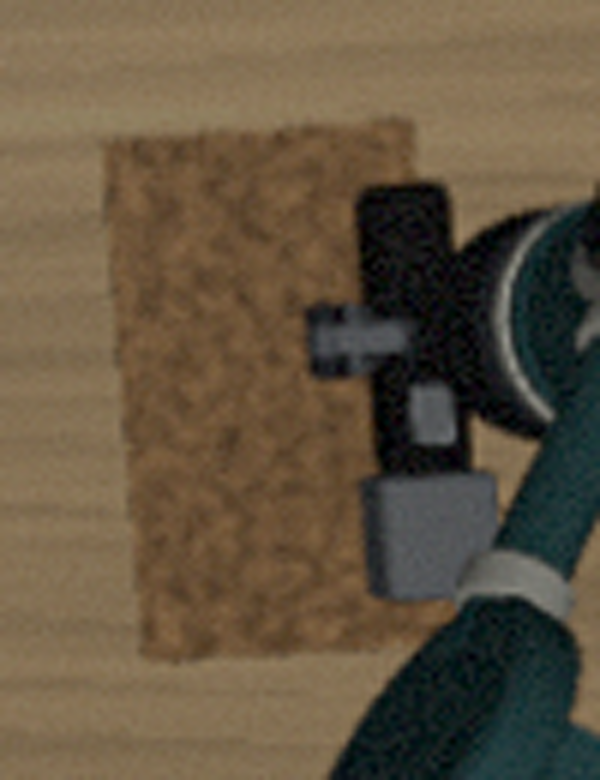

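View pics/g10s.png

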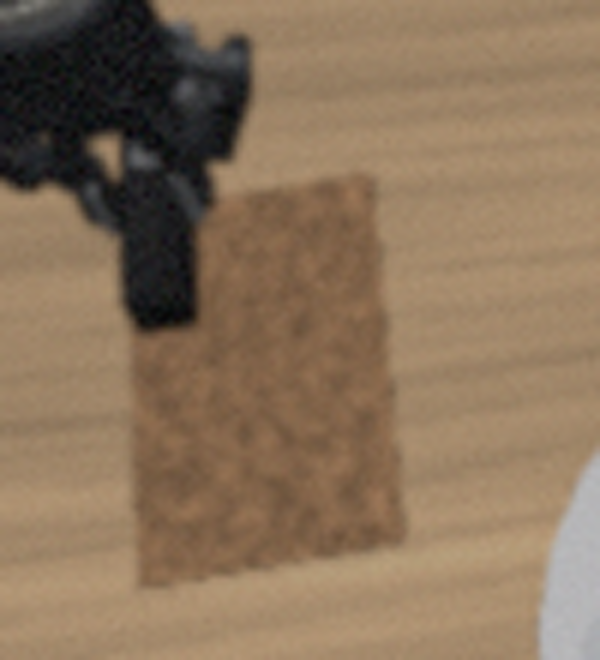

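>>> play_rows(
  slide=[
    [0.28,0.05,1],
    [0.28,0.05,3],
    [0.28,0.05,5.2],
    [0.28,0.05,7.4],
    [0.28,0.05,9.6],
    [0.28,0.05,11.6],
    [0.28,0.05,13.2],
    [0.28,0.05,14.4],
    [0.28,0.05,15.2],
    [0.28,0.05,15.6],
    [0.28,0.05,15.6],
    [0.28,0.05,15.6],
  ],
  delta_rot=[
    [-0.003,0.006,-0.005],
    [-0.003,0.006,-0.005],
    [-0.003,0.006,-0.005],
    [-0.003,0.006,-0.005],
    [-0.003,0.006,-0.005],
    [-0.003,0.006,-0.005],
    [-0.003,0.006,-0.005],
    [-0.003,0.006,-0.005],
    [-0.003,0.006,-0.005],
    [-0.003,0.006,-0.005],
    [-0.003,0.006,-0.005],
    [-0.003,0.006,-0.005],
  ],
)

```text
time: 29.0
tool_pos: [0.5639, -0.3621, -0.0085]
tcp_rot: [3.14, 0.088, 0.0]
wrist_force: [0.4, -0.6, -1.4]
width: 0.339
```

```bash
python3 plan.py .5635 -.362 -.0155 3; python3 - <<'E'
from h import *
p=read_camera("top"); crop(p,"pics/g11t.png",390,170,490,300,6)
p=read_camera("scene"); crop(p,"pics/g11s.png",120,150,220,260,6)
E
```

```text
t 29.0 pos [ 0.5639 -0.3621 -0.0085] psi 3.2 tilt 0.02 q [-0.61  0.44  1.78 -0.    0.92  0.91] F [ 0.4 -0.6 -1.4] w 0.339
slide [-0.04 -0.01  0.7 ] rot [ 0.0002 -0.0002  0.0034] deg 0.2
```

View pics/g11t.png

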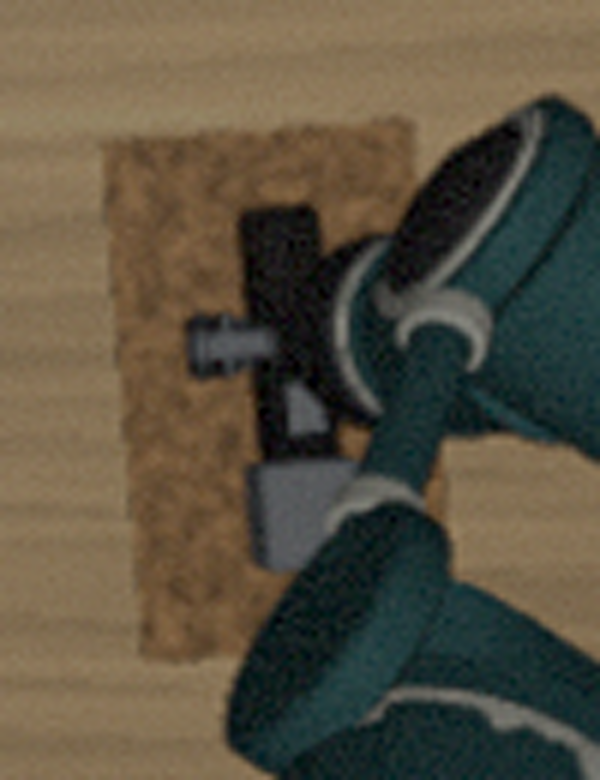

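View pics/g11s.png

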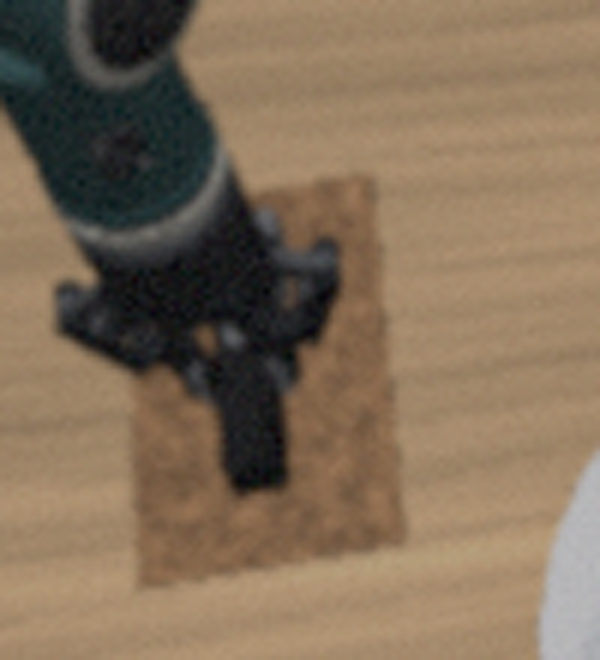

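Well centred over the mat; lower the last 7 mm gently.

>>> play_rows(
  slide=[
    [0,0,0.2],
    [0,0,0.4],
    [0,0,0.55],
    [0,0,0.65],
    [0,0,0.65],
    [0,0,0.65],
  ],
  delta_rot=[
    [0,0,0],
    [0,0,0],
    [0,0,0],
    [0,0,0],
    [0,0,0],
    [0,0,0],
  ],
)

```text
time: 29.6
tool_pos: [0.5642, -0.3626, -0.0145]
tcp_rot: [3.14, 0.087, 0.001]
wrist_force: [-0.2, -0.7, -1.7]
width: 0.337
```

>>> play_rows(
  slide=[
    [0,0,0.08],
    [0,0,0.15],
    [0,0,0.15],
    [0,0,0.15],
  ],
  delta_rot=[
    [0,0,0],
    [0,0,0],
    [0,0,0],
    [0,0,0],
  ],
)

```text
time: 29.93
tool_pos: [0.5644, -0.3628, -0.0153]
tcp_rot: [3.139, 0.087, 0.002]
wrist_force: [-1.9, 0.5, 4.2]
width: 0.337
```

Contact (about 4 N up). Release and lift.

>>> play_rows(
  slide=[
    [0,0,0],
    [0,0,0],
    [0,0,0],
    [0,0,0],
    [0,0,0],
    [0,0,0],
    [0,0,-1],
    [0,0,-3],
    [0,0,-6],
    [0,0,-9],
    [0,0,-12],
    [0,0,-15],
  ],
  delta_rot=[
    [0,0,0],
    [0,0,0],
    [0,0,0],
    [0,0,0],
    [0,0,0],
    [0,0,0],
    [0,0,0],
    [0,0,0],
    [0,0,0],
    [0,0,0],
    [0,0,0],
    [0,0,0],
  ],
  hand=1,
)

```text
time: 30.93
tool_pos: [0.5641, -0.3626, 0.1369]
tcp_rot: [3.139, 0.087, 0.002]
wrist_force: [-0.0, -1.3, -0.2]
width: 0.999
```

```bash
python3 plan.py .45 -.55 .2 3
```

```text
t 30.93 pos [ 0.5641 -0.3626  0.1369] psi 3.17 tilt 0.12 q [-0.61  0.3   1.68 -0.    1.16  0.91] F [-0.  -1.3 -0.2] w 0.999
slide [-12.42  18.09  -6.3 ] rot [ 0.0013 -0.0015  0.003 ] deg 0.2
```

Move clear so the mat can be seen.

>>> play_rows(
  slide=[
    [0,1,-2],
    [-1,3,-4],
    [-3,6,-6],
    [-5,9,-7],
    [-7,12,-7],
    [-9,15,-7],
    [-11,17,-7],
    [-12,18,-7],
    [-12,18,-7],
    [-12,18,-7],
  ],
  delta_rot=[
    [0,0,0],
    [0,0,0],
    [0,0,0],
    [0,0,0],
    [0,0,0],
    [0,0,0],
    [0,0,0],
    [0,0,0],
    [0,0,0],
    [0,0,0],
  ],
)

```text
time: 31.77
tool_pos: [0.454, -0.5487, 0.2072]
tcp_rot: [3.14, 0.084, 0.004]
wrist_force: [-0.6, 0.5, 0.4]
width: 0.999
```

```bash
python3 - <<'E'
from h import *
a=load("top0.npz"); b=load("scene0.npz")
p=read_camera("top"); crop(p,"pics/g12t.png",230,85,490,300,3); s=read_camera("scene"); crop(s,"pics/g12s.png",120,120,350,320,3)
save(p,"g12top.npz"); save(s,"g12scene.npz")
for q,o,n in ((p,a,"t"),(s,b,"s")):
    d=np.abs(cv2.GaussianBlur(q["image"],(0,0),1).astype(int)-cv2.GaussianBlur(o["image"],(0,0),1)).max(2)
    cv2.imwrite(f"pics/d12{n}.png",np.clip(d*6,0,255).astype(np.uint8))
print(read_state()["wrist_force"],read_state()["width"])
E
```

```text
[0.22118892 0.45791184 0.34559468] 0.9981016502459629
```

View pics/g12t.png

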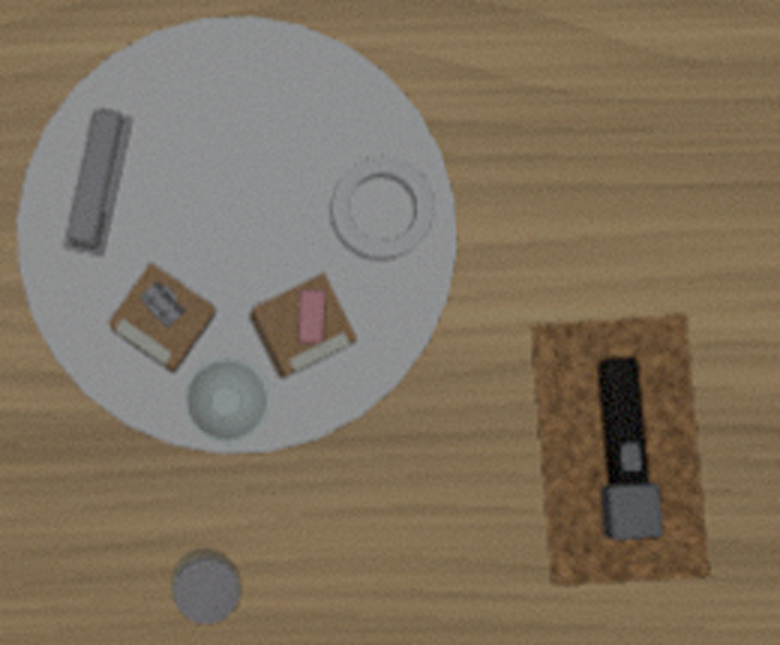

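View pics/d12t.png

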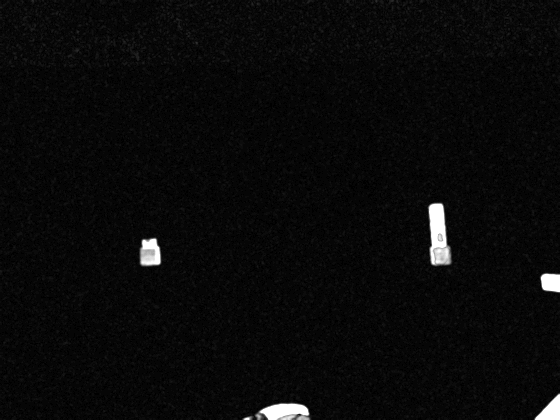

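View pics/d12s.png

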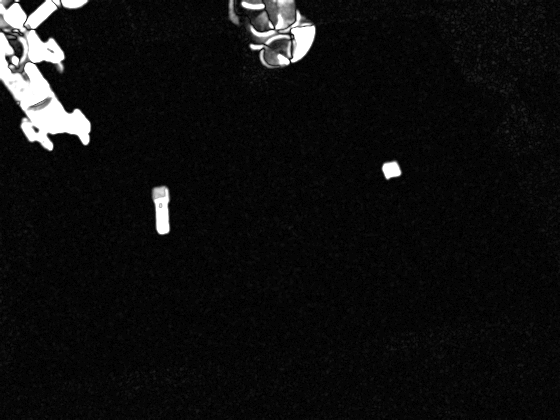

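View pics/g12s.png

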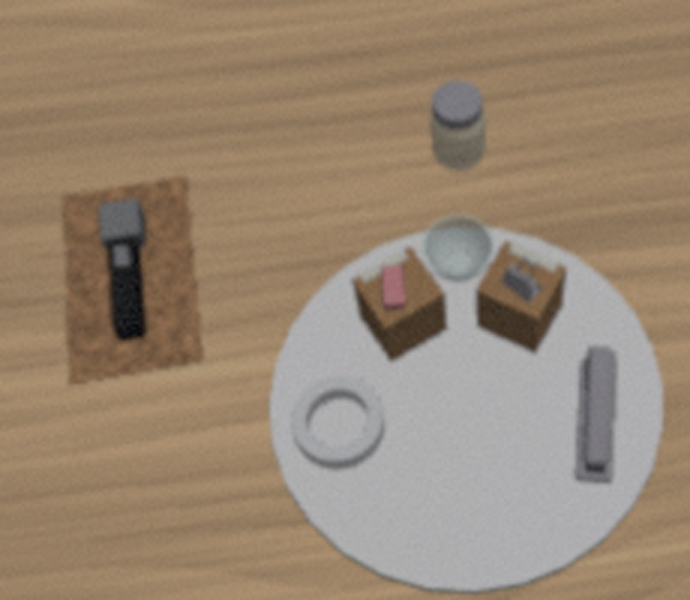

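The scanner lies flat, well inside the mat. The before/after differences show only the scanner and the arm: all other objects are unmoved.

```bash
python3 -c "
from workcell import *
print(finish_job())"
```

```text
the job is handed in; nothing more can be done
None
```

The scanner read the label of the parcel with the binder clip and now lies on the cork mat, released. I handed the job in at about 32 s of the 72 s allowed; it gives no verdict.

**What I did**
- I pulled the scanner by its head about 13 cm out of the cubby, so its tail was clear of the mouth.
- I turned it about 39° and set it on the board, then took it again mid-handle.
- I held it level in front of the clip carton's label for about 3.5 s, then laid it on the mat.

**Final checks**
- **Scan pose:** heading was about −35.9°, the same as the carton. The images put the window 40–41 mm from the label and the aim within about 1–2 mm of its middle. The arm moved no more than 0.1 mm during the hold.
- **Tilt:** the depth data suggested the scanner sagged about 1° in both pitch and roll. I left that uncorrected.
- **Placing:** both cameras show the scanner flat on the mat and well inside its edges.
- **Everything else:** images from before and after differ only at the scanner and the arm.

**What failed or disagreed**
- **TCP height:** the reported TCP height was about 40 mm lower than the fingers really were. My first attempt on the head therefore closed in the air above it, touching nothing. I measured the offset from the depth image and corrected for it from then on.
- **Automatic fits:** some fits of the carton and scanner outlines in the scene camera were off. I used the depth outlines and overlay comparisons instead.

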